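Free the boxed-in parts tray, nest it and set the check weights back

TASK

The empty parts tray on the metal board is boxed in by the two check weights standing close on either side of it. First stand both weights on the cork mat; then take the tray, turn it so that its outline matches the other tray and nest it in there, fully down, while both weights wait on the mat. Finally stand each weight upright back on its own spot on the board, where it stood, keeping the weights upright throughout and leaving the nested tray in place.

Things in the scene. Friction and masses are not known exactly. Their poses are not given: they have to be found in the camera images.
- weight_large_center (a point): Larger check weight: plain grey metal cylinder with a small rounded head, 39 mm diameter, 63 mm high, about 0.5 kg, standing upright. The point is on its axis half-way up (31.5 mm above its underside), where it is a plain cylinder to grip; z is its axis, up. It starts on spot_large.
- weight_small_center (a point): Smaller check weight of the same shape and metal: 30 mm diameter, 48 mm high, about 0.2 kg. The point is on its axis half-way up (24 mm above its underside); z is its axis, up. It starts on spot_small.
- tray_grip (a point): Loose empty grey plastic tray, 0.09 kg, 96 mm long (x), 58 wide (y), 40 high, walls 3 mm. Bullet outline: half-round end at +x, square end at -x, sides parallel from x = -48 to +19 mm. The point is at mid tray, 30 mm above its underside: grip here across the width, fingertips no lower than 11 mm above the underside or they meet the tray below. Starts with +x along the board's +y.
- tray_round_end (a point): Middle of the loose tray's half-round end, 48 mm along +x from tray_grip, same height, axes as the tray. (The tray's lowest 10 mm is a foot, 4.5 mm smaller than its outline all round, which drops into the cavity of the other tray with 1.5 to 2 mm of play.)
- base_tray: The other tray, same shape, size and material, fixed on the bench. Origin at the centre of its underside, x toward its half-round end, z up. Its rim is 40 mm up; a tray nested in it the same way round stands with its underside 30 mm above this origin, so tray_grip is then 60 mm above it.
- base_round_end (a point): Middle of the fixed tray's half-round end, 48 mm along +x from its origin and 30 mm up.
- board: Fixed aluminium plate 170 mm (x) by 130 mm (y), 5 mm thick; origin at the centre of its underside. The tray stands at its middle between four posts (8 mm diameter, 7 high) near its ends. The weights stand 58 mm from the middle along +x and -x, some 10 to 14 mm from the tray's long sides: no room there for a finger, but beside the weights along y the plate is free.
- spot_large: Dark disc, 50 mm diameter, flush on the board's top: the place of the larger weight. Origin at its centre, level with the board's top (5 mm above the bench). It may be on either side of the tray.
- spot_small: Dark disc, 40 mm diameter, flush on the board's top, on the other side of the tray: the place of the smaller weight. Origin as for spot_large.
- mat: Fixed plain cork mat on the bench, 170 mm (x) by 120 mm (y), 5 mm thick, clear at the start: the side area, room for both weights. Origin at the centre of its underside, z up.

How it is judged (in metres and radians):
On the way, in this order (a step that is already met when the one before it is completed fails the run):
1. both weights stand upright on the cork mat, released, and the tray is still in its place on the board (angle between each of weight_large_center, weight_small_center's own z axis and vertical below 0.15 rad and linear speed of each of weight_large, weight_small below 0.02 m/s and contact force between the fingers and weight_large below 0.1 N and x of weight_large_center in the frame of mat between -0.077 and 0.077 m and y of weight_large_center in the frame of mat between -0.052 and 0.052 m and z of weight_large_center in the frame of mat between 0.0315 and 0.0415 m and contact force between the fingers and weight_small below 0.1 N and x of weight_small_center in the frame of mat between -0.077 and 0.077 m and y of weight_small_center in the frame of mat between -0.052 and 0.052 m and z of weight_small_center in the frame of mat between 0.024 and 0.034 m and distance of tray_grip from where it was at the start of the episode below 0.02 m), for 0.2 s.
2. the tray is nested in the other tray the matching way round, fully down and released, while both weights stand on the mat (horizontal distance between tray_grip and base_tray below 0.007 m and horizontal distance between tray_round_end and base_round_end below 0.01 m and z of tray_grip in the frame of base_tray between 0.055 and 0.063 m and angle between tray_grip's own z axis and vertical below 0.05 rad and contact force between the fingers and tray below 0.1 N and linear speed of each of tray, weight_large, weight_small below 0.02 m/s and angle between each of weight_large_center, weight_small_center's own z axis and vertical below 0.15 rad and contact force between the fingers and weight_large below 0.1 N and x of weight_large_center in the frame of mat between -0.077 and 0.077 m and y of weight_large_center in the frame of mat between -0.052 and 0.052 m and z of weight_large_center in the frame of mat between 0.0315 and 0.0415 m and contact force between the fingers and weight_small below 0.1 N and x of weight_small_center in the frame of mat between -0.077 and 0.077 m and y of weight_small_center in the frame of mat between -0.052 and 0.052 m and z of weight_small_center in the frame of mat between 0.024 and 0.034 m), for 0.2 s.
At the end, for the whole second after the job is handed in: Tray nested in the fixed tray, round ends together (centre within 7 mm, round end within 10 mm), fully down (underside 25 to 33 mm above the bench), level within 0.05 rad; each weight upright (0.15 rad) on the board within 12 mm of its own spot's centre; all released and at rest (horizontal distance between tray_grip and base_tray below 0.007 m and horizontal distance between tray_round_end and base_round_end below 0.01 m and z of tray_grip in the frame of base_tray between 0.055 and 0.063 m and angle between tray_grip's own z axis and vertical below 0.05 rad and contact force between the fingers and tray below 0.1 N and linear speed of each of tray, weight_large, weight_small below 0.02 m/s and angle between each of weight_large_center, weight_small_center's own z axis and vertical below 0.15 rad and horizontal distance between weight_large_center and spot_large below 0.012 m and z of weight_large_center in the frame of board between 0.0315 and 0.0415 m and contact force between the fingers and weight_large below 0.1 N and horizontal distance between weight_small_center and spot_small below 0.012 m and z of weight_small_center in the frame of board between 0.024 and 0.034 m and contact force between the fingers and weight_small below 0.1 N); the robot touches nothing.
It fails at once if a check weight is tipped by more than about 45 degrees (angle between any of weight_large_center, weight_small_center's own z axis and vertical above 0.8 rad).
It also fails if it takes over 136 s, if anything falls off the work surface, if the arm or the gripper's body presses on something with over 40 N, if the wrist force passes 120 N, or if a joint passes its speed limit or range.

ROBOT

A 7-joint arm with a two-finger parallel gripper is mounted at the origin on a cart in front of the work surface, level with it; the furniture and walls round the work are solid. World frame = base frame: x ahead of the robot, y to its left, z up, the work surface at z = 0. Lengths are in m, angles in degrees, forces in N, time in s.
With the tool pointing down it reaches from about 0.425 to 1.025 m from the base axis. Payload 9.4 kg.
Tool frame: the origin (TCP) lies midway between the tips of the shut fingers; the grasp point (between the pads) lies 19 mm behind it; y points along the fingers, z is the direction in which the jaws open and shut, and the axes are right-handed (so a half turn about y gives the same grasp; the last joint's range is limited). The gripper opens to 85 mm and grips with 20 to 120 N. Pads are 22 mm wide; open, the fingers measure 114 mm over their backs; the gripper's body (76 mm by 85 mm) begins 54 mm behind the grasp point. The pads swing forward as they close: fully open they stand 13 mm farther back than shut.
Start: joints at [59.605, 34.337, -0.143, 91.639, 0.103, 54.024, -4.572], TCP at [0.318, -0.652, 0.231] pointing down, gripper open.
Joint ranges: [-147.43, 147.43], [-19.82, 112.94], [-74.19, 73.91], [6.32, 146.72], [-59.91, 239.91], [6.04, 106.73], [-150.56, 150.56]. Speed limits (degrees/s): [127.2, 127.2, 172.46, 172.46, 180, 180, 180].

INTERFACE

Orientations are given as [roll, pitch, yaw] about the fixed x, y, z axes, in that order (R = Rz(yaw) Ry(pitch) Rx(roll)).
In Python, from rig import * gives the robot as it stands. The module is installed in compiled form; this text tells all that it offers.
- The arm moves only by the tool apply_moves, never from a script. Its argument "increments" is a list of rows, each an object with "translation": the shift along the tool's x, y, z in cm, a list of three; "turn": the turn about the tool's y in rad; "gripper": the opening in per cent of the stroke, from 0 (shut) to 100 (fully open). In form: [{"translation": [tx, ty, tz], "turn": turn, "gripper": gripper}, ...]. A call has 1 to 5 rows; each row is the pose to reach, as a shift and turn from the pose measured when the call began, along the tool's axes at that moment; what a row does not reach only later rows make up. A row lasts 1/8 s, in which the tool goes at most 62.5 mm and 10.7 degrees, less where a joint would pass 70% of its speed; a pose out of reach is approached as far as the arm can. A call with a gripper value outside its range is refused whole. The fingers move at their own pace and stop on an object; "newtons" is the grip in N (left out, the last holds). Time passes only in rows, so rows that repeat a pose let the fingers close. It gives the time, the measured TCP pose, the force and the opening at its end, in the units of the state.
- get_obs(): the state, without advancing time (a new reading comes with each control period).
- capture(name): name is "scene" or "top" or "wrist"; returns the picture (480x640x3 uint8, blue, green, red); there is no depth.
- calibration(name): a dict with "fx", "fy", "cx", "cy" (pixels), "world_from_camera" (4x4, takes a point from camera to world coordinates). Camera axes: x right, y down, z forward; pixel columns grow to the right and rows downward; lengths in m; the calibration is good to about 2 mm. A picture is of the moment at which its call begins: read the wrist's pose just before it. calibration takes no time and is no camera call; for the wrist camera it gives the pose at the moment of the call.
- close_job(): hands the job in, once; it reports no verdict.
The state is a dict: "t": time; "qpos": joint angles; "joint_velocities": joint speeds; "effort": joint torques, N m; "ee_pos": TCP position; "eef_rot": TCP orientation; "wrist_force": force on the tool from outside, world axes, zero at the start; "ft_torque": the same for the moment, N m; "gripper_width": finger opening in m.
Only numpy, scipy, OpenCV 4.12 (cv2) and the standard library are available. Lean on these libraries where they do the work, as an engineer would, in place of code of your own. Each camera call takes 0.05 s, during which the arm holds its last target. There are 200 camera calls.

## Working session

There is one attempt and no reset: what is moved stays moved. The work goes in short steps, Python scripts to look and compute and a tool call to move; the robot and the scene stay as the last step left them, time stands still between calls to the robot, and variables do not carry over. Pictures are saved under pics/ and viewed, about 12 in all and at most 16, crops included, and the job is handed in when it is done.

Besides the shell and the picture viewer there is one more tool, called after "Emit:" by a JSON object that holds its "api" and its "payload", one argument or row to a line. apply_moves: Moves the arm, as the interface text tells. Its arguments: {"type":"object","properties":{"increments":{"type":"array"},"newtons":{"type":"number"}},"required":["increments"]}

```bash
mkdir -p pics && python3 - <<'E'
from rig import *
import cv2
o=get_obs();print({k:o[k] for k in('t','qpos','ee_pos','eef_rot','wrist_force','gripper_width')})
for n in('top','scene'):
    im=capture(n);cv2.imwrite(f'pics/{n}0.png',im);c=calibration(n);print(n,c)
E
```

```text
{'t': 0.0, 'qpos': array([59.60468068, 34.38575236, -0.14557331, 91.68192392,  0.10378438,
       54.02498463, -4.5732869 ]), 'ee_pos': array([ 0.31759222, -0.65119119,  0.23039524]), 'eef_rot': array([-9.00921034e+01, -9.04975526e-03, -1.53996725e+02]), 'wrist_force': array([-0.15678985, -0.88520991, -0.31077417]), 'gripper_width': 0.08547352071623499}
top {'fx': 527.6554674415218, 'fy': 527.6554674415218, 'cx': 322.2557482379717, 'cy': 234.5853980959269, 'world_from_camera': array([[-0.02622037, -0.9894747 ,  0.14231058,  0.34057541],
       [-0.99953372,  0.02372187, -0.01922525,  0.02635604],
       [ 0.01564702, -0.14274831, -0.98963533,  1.21709979],
       [ 0.        ,  0.        ,  0.        ,  1.        ]])}
scene {'fx': 532.9182143679029, 'fy': 532.9182143679029, 'cx': 310.1339709944175, 'cy': 233.87900274580258, 'world_from_camera': array([[-0.44013436, -0.50865454,  0.73996777, -0.34178221],
       [-0.89783174,  0.23698696, -0.37112712,  0.45609681],
       [ 0.01341279, -0.82771235, -0.5609923 ,  0.71555226],
       [ 0.        ,  0.        ,  0.        ,  1.        ]])}
```

View pics/top0.png

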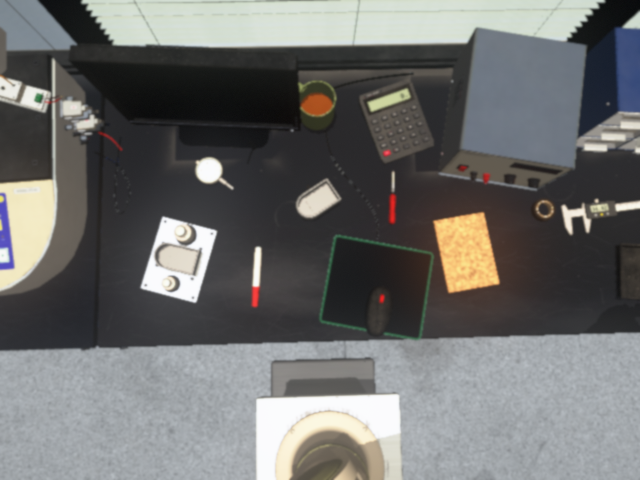

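View pics/scene0.png

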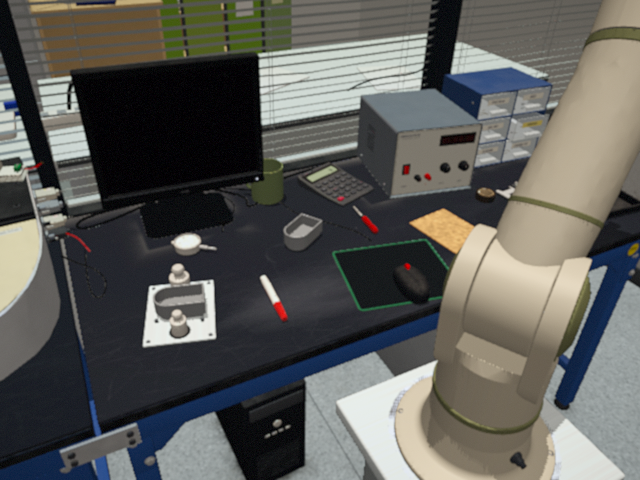

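```bash
cat > h.py <<'E'
from rig import *
import cv2, numpy as np
def p2w(n,u,v,z,c=None):
    c=c or calibration(n);T=c['world_from_camera']
    d=T[:3,:3]@np.array([(u-c['cx'])/c['fx'],(v-c['cy'])/c['fy'],1]);o=T[:3,3]
    return o+d*(z-o[2])/d[2]
def w2p(n,p,c=None):
    c=c or calibration(n);T=np.linalg.inv(c['world_from_camera']);q=T[:3,:3]@p+T[:3,3]
    return np.array([c['fx']*q[0]/q[2]+c['cx'],c['fy']*q[1]/q[2]+c['cy']])
def R():
    from scipy.spatial.transform import Rotation
    return Rotation.from_euler('xyz',get_obs()['eef_rot'],degrees=True).as_matrix()
def go(p,yawz=None):
    """shift in tool cm to world TCP p; yawz = wanted world heading (deg) of jaw axis mod 180 -> turn about tool y, rad"""
    o=get_obs();r=R();print('shift cm',np.round(r.T@(np.array(p)-o['ee_pos'])*100,2))
    h=np.degrees(np.arctan2(r[1,2],r[0,2]))
    if yawz is not None:
        d=(yawz-h+90)%180-90   # world ccw; tool y down => turn=-d
        print('jaw heading',round(h,1),'turn rad',round(-np.radians(d),3),'alt',round(-np.radians(d-180*np.sign(d)),3),'q7',o['qpos'][6])
    print('t',o['t'],o['ee_pos'].round(4))
E
python3 - <<'E'
from h import *
im=cv2.imread('pics/top0.png')
def crop(x,y,w,h,s): return cv2.resize(im[y:y+h,x:x+w],None,fx=s,fy=s,interpolation=cv2.INTER_CUBIC)
a=crop(130,205,100,100,4);b=crop(280,165,75,62,4);
# crop b origin placed at (400,0)
o=np.zeros((400,700,3),np.uint8);o[:400,:400]=a;o[:248,400:700]=b
cv2.imwrite('pics/c1.png',o)
# mat by colour
hsv=cv2.cvtColor(im,cv2.COLOR_BGR2HSV);m=cv2.inRange(hsv,(8,90,120),(28,255,255));m[:, :420]=0;m[:205]=0;m[300:]=0;m[:,510:]=0
r=cv2.minAreaRect(cv2.findNonZero(m));print(r);bp=cv2.boxPoints(r)
w=np.array([p2w('top',*p,.005) for p in bp]);print(w,w.mean(0),np.linalg.norm(np.diff(w,axis=0),axis=1))
g=cv2.cvtColor(im,cv2.COLOR_BGR2GRAY)
m=(g>150).astype(np.uint8);m[:,:135]=0;m[:,225:]=0;m[:210]=0;m[308:]=0
r=cv2.minAreaRect(cv2.findNonZero(cv2.morphologyEx(m,cv2.MORPH_OPEN,np.ones((3,3)))));print(r);bp=cv2.boxPoints(r)
w=np.array([p2w('top',*p,.005) for p in bp]);print(w,w.mean(0),np.linalg.norm(np.diff(w,axis=0),axis=1))
E
```

```text
((466.0986328125, 251.89340209960938), (75.80825805664062, 53.45410919189453), 78.31063079833984)
[[ 0.5427058  -0.25521066  0.005     ]
 [ 0.56557859 -0.37999756  0.005     ]
 [ 0.39108687 -0.40329755  0.005     ]
 [ 0.36944257 -0.28085058  0.005     ]] [ 0.46720346 -0.32983909  0.005     ] [0.12686582 0.17604048 0.12434523]
((178.40493774414062, 259.0331726074219), (58.09921646118164, 77.08329772949219), 16.313852310180664)
[[0.40238279 0.42138261 0.005     ]
 [0.5724119  0.37527899 0.005     ]
 [0.53096887 0.24608646 0.005     ]
 [0.36224936 0.29470067 0.005     ]] [0.46700323 0.33436218 0.005     ] [0.17616879 0.13567695 0.17558364]
```

View pics/c1.png

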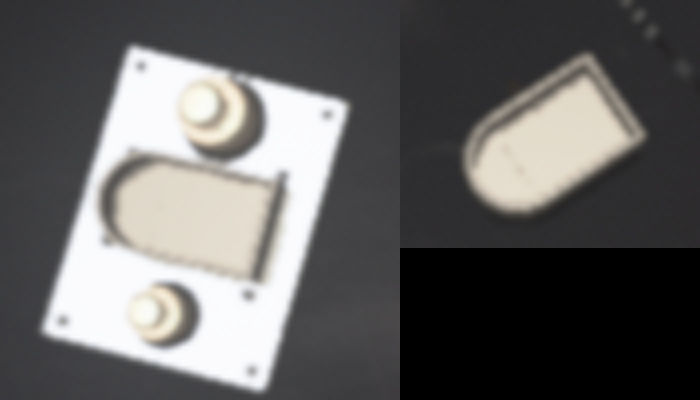

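```bash
python3 - <<'E'
from h import *
P=lambda u,v:p2w('top',130+u/4,205+v/4,.005)
c=[P(130,45),P(348,102),P(265,390),P(42,333)];C=np.mean(c,0);print('board',C)
for a,b in((3,0),(2,1),(1,0),(2,3)):
    d=c[b]-c[a];print(np.linalg.norm(d),np.degrees(np.arctan2(d[1],d[0])))
print('large head',p2w('top',130+203/4,205+103/4,.066),'small head',p2w('top',130+150/4,205+308/4,.051))
B=lambda u,v,z=.04:p2w('top',280+(u-400)/4,165+v/4,z)
a,b=B(588,52),B(645,135);print('base sq',a,b,np.linalg.norm(a-b),'heading',np.degrees(np.arctan2(*(b-a)[1::-1])));m=(a+b)/2
n=np.array([-(a-b)[1],(a-b)[0],0])/np.linalg.norm(a-b);r=B(480,192)
print('round',r,np.linalg.norm(r-m),'mid',(m+r)/2,m,n)
print(R());go([.523,.318,.2],74.5)
E
```

```text
board [0.4661237  0.33284048 0.005     ]
0.1718612785480244 -15.878020404394102
0.17076698683366745 -15.835857466881569
0.1313561376479138 73.87438702177849
0.13148163054521705 74.35150461427506
large head [0.52207017 0.31466097 0.066     ] small head [0.41131074 0.34601426 0.051     ]
base sq [ 0.64045535 -0.01080633  0.04      ] [ 0.59124825 -0.04193147  0.04      ] 0.058224677540293694 heading -147.68527502931803
round [0.56045495 0.05261716 0.04      ] 0.09647595132964602 mid [0.58815338 0.01312413 0.04      ] [ 0.6158518 -0.0263689  0.04     ] [-0.53456956  0.84512448  0.        ]
[[-8.98764062e-01 -7.33981320e-04  4.38432005e-01]
 [-4.38432604e-01  1.24146161e-03 -8.98763212e-01]
 [ 1.15378907e-04 -9.99998960e-01 -1.43758242e-03]]
shift cm [-60.95   3.15 -78.1 ]
jaw heading -64.0 turn rad 0.724 alt -2.417 q7 -4.570975626190465
t 0.1 [ 0.3176 -0.6512  0.2305]
```

Emit:
{"api": "apply_moves", "payload": {
  "increments": [
    {"translation": [-6.1,0,-7.8],"turn": 0,"gripper": 100},
    {"translation": [-12.2,0,-15.6],"turn": 0,"gripper": 100},
    {"translation": [-18.3,0,-23.4],"turn": 0,"gripper": 100},
    {"translation": [-20,0,-26],"turn": 0,"gripper": 100},
    {"translation": [-20,0,-26],"turn": 0,"gripper": 100}
  ]
}}

```text
t: 0.72
ee_pos: [0.3805, -0.3434, 0.2307]
eef_rot: [-90.1, -0.0, -154.0]
wrist_force: [1.4, -0.0, 0.8]
gripper_width: 0.0852
```

Emit:
{"api": "apply_moves", "payload": {
  "increments": [
    {"translation": [-20,0,-26],"turn": 0,"gripper": 100},
    {"translation": [-20,0,-26],"turn": 0,"gripper": 100},
    {"translation": [-20,0,-26],"turn": 0,"gripper": 100},
    {"translation": [-20,0,-26],"turn": 0,"gripper": 100},
    {"translation": [-20,0,-26],"turn": 0,"gripper": 100}
  ]
}}

```text
t: 1.35
ee_pos: [0.4428, -0.0373, 0.2312]
eef_rot: [-90.1, 0.0, -154.0]
wrist_force: [1.7, 0.1, 0.4]
gripper_width: 0.0856
```

Emit:
{"api": "apply_moves", "payload": {
  "increments": [
    {"translation": [-20,0,-26],"turn": 0,"gripper": 100},
    {"translation": [-20,0,-26],"turn": 0,"gripper": 100},
    {"translation": [-20,0,-26],"turn": 0,"gripper": 100},
    {"translation": [-20,0,-26],"turn": 0,"gripper": 100},
    {"translation": [-20,0,-26],"turn": 0,"gripper": 100}
  ]
}}

```text
t: 1.98
ee_pos: [0.5053, 0.2689, 0.2314]
eef_rot: [-90.1, -0.0, -154.0]
wrist_force: [0.5, -0.8, 0.2]
gripper_width: 0.0849
```

```bash
python3 - <<'E'
from h import *
go([.522,.316,.23],74.1)
E
```

```text
shift cm [-3.57  0.14 -3.5 ]
jaw heading -64.0 turn rad 0.731 alt -2.41 q7 -103.37811844713042
t 1.975 [0.5053 0.2689 0.2314]
```

Emit:
{"api": "apply_moves", "payload": {
  "increments": [
    {"translation": [-3.5,0,-3.5],"turn": -2.4,"gripper": 100},
    {"translation": [-3.5,0,-3.5],"turn": -2.4,"gripper": 100},
    {"translation": [-3.5,0,-3.5],"turn": -2.4,"gripper": 100},
    {"translation": [-3.5,0,-3.5],"turn": -2.4,"gripper": 100},
    {"translation": [-3.5,0,-3.5],"turn": -2.4,"gripper": 100}
  ]
}}

```text
t: 2.6
ee_pos: [0.5212, 0.3155, 0.231]
eef_rot: [-90.1, 0.0, -99.9]
wrist_force: [0.2, 0.3, -0.1]
gripper_width: 0.0853
```

Emit:
{"api": "apply_moves", "payload": {
  "increments": [
    {"translation": [0,0,0],"turn": -1.5,"gripper": 100},
    {"translation": [0,0,0],"turn": -1.5,"gripper": 100},
    {"translation": [0,0,0],"turn": -1.5,"gripper": 100},
    {"translation": [0,0,0],"turn": -1.5,"gripper": 100},
    {"translation": [0,0,0],"turn": -1.5,"gripper": 100}
  ]
}}

```text
t: 3.22
ee_pos: [0.5211, 0.3153, 0.2307]
eef_rot: [-90.0, 0.1, -46.2]
wrist_force: [-0.3, 0.2, -0.4]
gripper_width: 0.0859
```

```bash
python3 - <<'E'
from h import *
go([.522,.316,.20],74.1)
E
```

```text
shift cm [0.02 3.07 0.12]
jaw heading 43.8 turn rad -0.529 alt 2.612 q7 -16.454533855039625
t 3.225 [0.5211 0.3153 0.2307]
```

Emit:
{"api": "apply_moves", "payload": {
  "increments": [
    {"translation": [0,0,0],"turn": -0.18,"gripper": 100},
    {"translation": [0,0,0],"turn": -0.36,"gripper": 100},
    {"translation": [0,0,0],"turn": -0.53,"gripper": 100},
    {"translation": [0,0,0],"turn": -0.53,"gripper": 100}
  ]
}}

```text
t: 3.72
ee_pos: [0.5211, 0.3148, 0.2302]
eef_rot: [-90.0, 0.2, -16.0]
wrist_force: [0.2, 0.9, -0.3]
gripper_width: 0.0857
```

```bash
python3 - <<'E'
from h import *
go([.522,.316,.20],74.1)
c=calibration('wrist');im=capture('wrist');cv2.imwrite('pics/w1.png',im);np.save('w1.npy',c,allow_pickle=True)
print(c)
for a in (.005,.055): print(w2p('wrist',np.array([.522,.316,a]),c))
E
```

```text
shift cm [0.06 3.02 0.14]
jaw heading 74.0 turn rad -0.001 alt 3.141 q7 8.700502022663315
t 3.725 [0.5211 0.3148 0.2302]
{'fx': 352.79881403504055, 'fy': 352.79881403504055, 'cx': 321.7076932615584, 'cy': 237.9195082395635, 'world_from_camera': array([[ 2.75111611e-01,  9.11445440e-01,  3.05909807e-01,
         4.42792377e-01],
       [ 9.61412286e-01, -2.60857139e-01, -8.74069164e-02,
         3.36862414e-01],
       [ 1.32121798e-04,  3.18152105e-01, -9.48039673e-01,
         3.74327269e-01],
       [ 0.00000000e+00,  0.00000000e+00,  0.00000000e+00,
         1.00000000e+00]])}
[323.28769249 200.53175698]
[323.52257188 212.21077514]
```

View pics/w1.png

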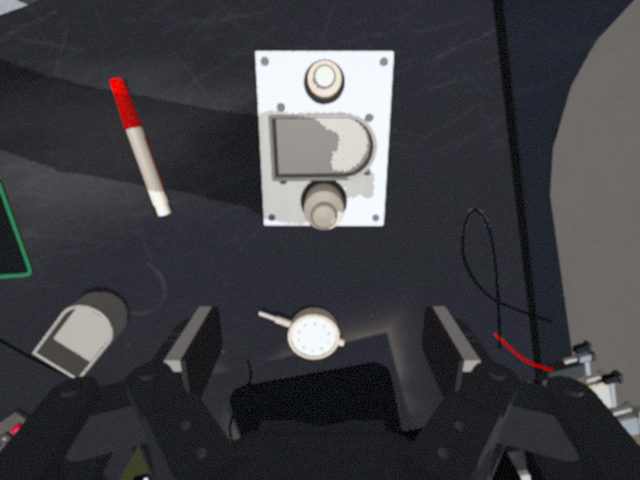

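```bash
python3 - <<'E'
from h import *
c=np.load('w1.npy',allow_pickle=True).item();P=lambda u,v,z:p2w('wrist',u,v,z,c)
print('large',P(322,214.5,.067),'small',P(325,75,.052))
k=[P(254.5,51,.005),P(394,51,.005),P(384.5,226,.005),P(264,226,.005)];print(np.mean(k,0),[np.linalg.norm(k[i]-k[i-1]) for i in range(4)])
C=np.mean(k,0)
for i,j in((0,3),(1,2)): d=k[j]-k[i];print(np.degrees(np.arctan2(d[1],d[0])))
a=np.radians(-15.9);e=np.array([np.cos(a),np.sin(a),0]);print('spots',C+.058*e,C-.058*e)
go([.5215,.3165,.016],74.1)
E
```

```text
large [0.52068471 0.31488876 0.067     ] small [0.40969866 0.34923394 0.052     ]
[0.46721935 0.33260809 0.005     ] [np.float64(0.17111613822873487), np.float64(0.13078578353184506), np.float64(0.17112596791901163), np.float64(0.1315677054891588)]
-15.968205500100817
-15.706404344366952
spots [0.52300035 0.31671846 0.005     ] [0.41143836 0.34849773 0.005     ]
shift cm [ 0.05 21.43  0.17]
jaw heading 73.9 turn rad -0.003 alt 3.138 q7 8.581997878498939
t 3.775 [0.5211 0.3149 0.2303]
```

Emit:
{"api": "apply_moves", "payload": {
  "increments": [
    {"translation": [0.1,5,0.15],"turn": 0,"gripper": 100},
    {"translation": [0.1,10,0.15],"turn": 0,"gripper": 100},
    {"translation": [0.1,15,0.15],"turn": 0,"gripper": 100},
    {"translation": [0.1,18,0.15],"turn": 0,"gripper": 100},
    {"translation": [0.1,18,0.15],"turn": 0,"gripper": 100}
  ],
  "newtons": 40
}}

```text
t: 4.4
ee_pos: [0.5209, 0.3155, 0.0484]
eef_rot: [-90.2, 0.3, -16.2]
wrist_force: [-0.3, 0.5, 1.1]
gripper_width: 0.0855
```

Emit:
{"api": "apply_moves", "payload": {
  "increments": [
    {"translation": [0,1.2,0],"turn": 0,"gripper": 100},
    {"translation": [0,2.4,0],"turn": 0,"gripper": 100},
    {"translation": [0,3.4,0],"turn": 0,"gripper": 100},
    {"translation": [0,3.4,0],"turn": 0,"gripper": 100},
    {"translation": [0,3.4,0],"turn": 0,"gripper": 60}
  ]
}}

```text
t: 5.03
ee_pos: [0.5208, 0.3156, 0.0146]
eef_rot: [-90.2, 0.3, -16.2]
wrist_force: [0.7, 0.7, -0.2]
gripper_width: 0.0697
```

Emit:
{"api": "apply_moves", "payload": {
  "increments": [
    {"translation": [0,0,0],"turn": 0,"gripper": 50},
    {"translation": [0,0,0],"turn": 0,"gripper": 20},
    {"translation": [0,0,0],"turn": 0,"gripper": 20},
    {"translation": [0,0,0],"turn": 0,"gripper": 20},
    {"translation": [0,0,0],"turn": 0,"gripper": 20}
  ]
}}

```text
t: 5.65
ee_pos: [0.521, 0.3159, 0.0153]
eef_rot: [-90.1, 0.2, -16.2]
wrist_force: [-1.0, -1.3, 4.8]
gripper_width: 0.037
```

Emit:
{"api": "apply_moves", "payload": {
  "increments": [
    {"translation": [0,-1,0],"turn": 0,"gripper": 20},
    {"translation": [0,-5,0],"turn": 0,"gripper": 20},
    {"translation": [0,-10,0],"turn": 0,"gripper": 20},
    {"translation": [0,-15,0],"turn": 0,"gripper": 20},
    {"translation": [0,-15,0],"turn": 0,"gripper": 20}
  ]
}}

```text
t: 6.28
ee_pos: [0.5228, 0.3172, 0.169]
eef_rot: [-89.9, 0.0, -16.2]
wrist_force: [-0.2, 0.6, -6.6]
gripper_width: 0.0369
```

```bash
python3 - <<'E'
from h import *
go([.507,-.324,.165],74)
print(get_obs()['gripper_width'],get_obs()['wrist_force'])
E
```

```text
shift cm [ 16.42   0.27 -62.  ]
jaw heading 73.8 turn rad -0.004 alt 3.137 q7 4.415219922308985
t 6.275 [0.5228 0.3172 0.169 ]
0.03691371849202259 [-0.18084826  0.64445131 -6.60336287]
```

Emit:
{"api": "apply_moves", "payload": {
  "increments": [
    {"translation": [0.8,0,-3],"turn": 0,"gripper": 20},
    {"translation": [2.1,0,-8],"turn": 0,"gripper": 20},
    {"translation": [3.4,0,-13],"turn": 0,"gripper": 20},
    {"translation": [4.7,0,-18],"turn": 0,"gripper": 20},
    {"translation": [6.1,0,-23],"turn": 0,"gripper": 20}
  ]
}}

```text
t: 6.9
ee_pos: [0.5157, 0.077, 0.1671]
eef_rot: [-90.0, 0.1, -16.2]
wrist_force: [1.3, 0.4, -5.1]
gripper_width: 0.0368
```

Emit:
{"api": "apply_moves", "payload": {
  "increments": [
    {"translation": [1.3,0,-5],"turn": 0,"gripper": 20},
    {"translation": [2.6,0,-10],"turn": 0,"gripper": 20},
    {"translation": [4.0,0,-15],"turn": 0,"gripper": 20},
    {"translation": [5.3,0,-20],"turn": 0,"gripper": 20},
    {"translation": [6.3,0,-24],"turn": 0,"gripper": 20}
  ]
}}

```text
t: 7.52
ee_pos: [0.5073, -0.1735, 0.1652]
eef_rot: [-90.0, 0.3, -16.3]
wrist_force: [-0.0, 1.6, -6.1]
gripper_width: 0.0368
```

```bash
python3 - <<'E'
from h import *
go([.507,-.324,.165],74)
print(get_obs()['gripper_width'],get_obs()['qpos'])
E
```

```text
shift cm [ 4.200e+00 -1.000e-02 -1.445e+01]
jaw heading 73.7 turn rad -0.006 alt 3.136 q7 50.050873662070224
t 7.525 [ 0.5073 -0.1735  0.1652]
0.036792336097471345 [ 44.80592838  33.46414022 -46.45519198 117.84872259  35.2068233
  43.71948962  50.05087366]
```

Emit:
{"api": "apply_moves", "payload": {
  "increments": [
    {"translation": [1.2,0,-4],"turn": 0,"gripper": 20},
    {"translation": [2.4,0,-8.5],"turn": 0,"gripper": 20},
    {"translation": [3.6,0,-12.5],"turn": 0,"gripper": 20},
    {"translation": [4.2,0,-14.4],"turn": 0,"gripper": 20},
    {"translation": [4.2,0,-14.4],"turn": 0,"gripper": 20}
  ]
}}

```text
t: 8.15
ee_pos: [0.5059, -0.3248, 0.1633]
eef_rot: [-90.0, 0.5, -16.5]
wrist_force: [-0.2, 0.9, -5.6]
gripper_width: 0.0373
```

```bash
python3 - <<'E'
from h import *
go([.507,-.324,.0165],74)
print(get_obs()['gripper_width'],get_obs()['qpos'])
c=calibration('wrist');im=capture('wrist');cv2.imwrite('pics/w2.png',im);np.save('w2.npy',c,allow_pickle=True)
E
```

```text
shift cm [ 0.2  14.68  0.1 ]
jaw heading 73.5 turn rad -0.008 alt 3.133 q7 65.7386148718216
t 8.15 [ 0.5059 -0.3248  0.1633]
0.03730447446344984 [ 57.27081473  37.65295071 -46.0377198  109.61673236  35.78941592
  48.69654479  65.73861487]
```

View pics/w2.png

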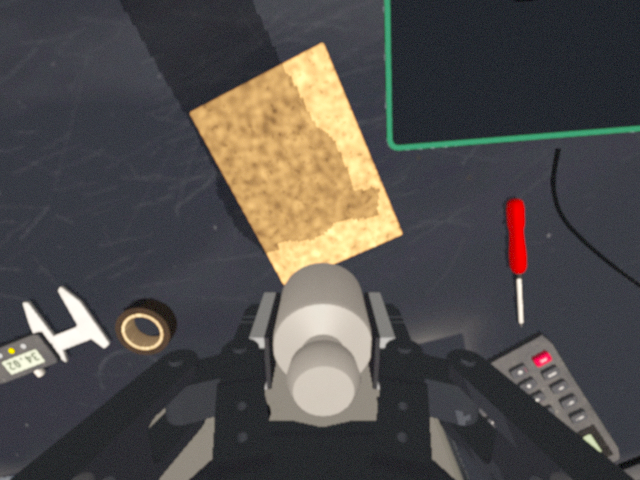

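```bash
python3 - <<'E'
from h import *
c=np.load('w2.npy',allow_pickle=True).item();k=np.array([p2w('wrist',u,v,.005,c) for u,v in((323,43),(190,112),(282,287),(402,234))]);print(k,k.mean(0),[np.linalg.norm(k[i]-k[i-1]) for i in range(4)])
C=k.mean(0);d=(k[2]-k[1]+k[3]-k[0]);e=d/np.linalg.norm(d);print(e,C+.04*e,C-.04*e)
go(np.r_[(C+.04*e)[:2],.017])
E
```

```text
[[ 0.37414559 -0.28494396  0.005     ]
 [ 0.3912975  -0.40210708  0.005     ]
 [ 0.56060058 -0.38040664  0.005     ]
 [ 0.54133621 -0.26003863  0.005     ]] [ 0.46684497 -0.33187408  0.005     ] [np.float64(0.16903543976082347), np.float64(0.1184119277866893), np.float64(0.1706881477798512), np.float64(0.12189985520698557)]
[0.99054413 0.13719445 0.        ] [ 0.50646673 -0.3263863   0.005     ] [ 0.4272232  -0.33736186  0.005     ]
shift cm [ 0.21 14.67 -0.33]
t 8.2 [ 0.5064 -0.3231  0.1637]
```

Emit:
{"api": "apply_moves", "payload": {
  "increments": [
    {"translation": [0,4,0],"turn": 0,"gripper": 20},
    {"translation": [0,8,0],"turn": 0,"gripper": 20},
    {"translation": [0,12,0],"turn": 0,"gripper": 20},
    {"translation": [0,13.5,0],"turn": 0,"gripper": 20},
    {"translation": [0,14.5,0],"turn": 0,"gripper": 20}
  ]
}}

```text
t: 8.82
ee_pos: [0.506, -0.3214, 0.0186]
eef_rot: [-89.9, 0.4, -16.3]
wrist_force: [0.4, 0.3, -4.9]
gripper_width: 0.037
```

Emit:
{"api": "apply_moves", "payload": {
  "increments": [
    {"translation": [0,0.1,0],"turn": 0,"gripper": 20},
    {"translation": [0,0.2,0],"turn": 0,"gripper": 20},
    {"translation": [0,0.2,0],"turn": 0,"gripper": 20}
  ]
}}

```text
t: 9.2
ee_pos: [0.5063, -0.3218, 0.0174]
eef_rot: [-89.9, 0.4, -16.3]
wrist_force: [0.0, -0.5, -5.2]
gripper_width: 0.0372
```

Emit:
{"api": "apply_moves", "payload": {
  "increments": [
    {"translation": [0,0.1,0],"turn": 0,"gripper": 20},
    {"translation": [0,0.2,0],"turn": 0,"gripper": 20},
    {"translation": [0,0.25,0],"turn": 0,"gripper": 20},
    {"translation": [0,0.25,0],"turn": 0,"gripper": 20}
  ]
}}

```text
t: 9.7
ee_pos: [0.5063, -0.3219, 0.0154]
eef_rot: [-89.9, 0.3, -16.3]
wrist_force: [-2.3, 0.0, 2.2]
gripper_width: 0.0369
```

Emit:
{"api": "apply_moves", "payload": {
  "increments": [
    {"translation": [0,0,0],"turn": 0,"gripper": 60},
    {"translation": [0,0,0],"turn": 0,"gripper": 100},
    {"translation": [0,0,0],"turn": 0,"gripper": 100},
    {"translation": [0,0,0],"turn": 0,"gripper": 100},
    {"translation": [0,0,0],"turn": 0,"gripper": 100}
  ]
}}

```text
t: 10.32
ee_pos: [0.5064, -0.3219, 0.0153]
eef_rot: [-89.9, 0.3, -16.3]
wrist_force: [-0.8, 0.1, -0.1]
gripper_width: 0.0858
```

Emit:
{"api": "apply_moves", "payload": {
  "increments": [
    {"translation": [0,-3,0],"turn": 0,"gripper": 100},
    {"translation": [0,-8,0],"turn": 0,"gripper": 100},
    {"translation": [0,-13,0],"turn": 0,"gripper": 100},
    {"translation": [0,-18,0],"turn": 0,"gripper": 100},
    {"translation": [0,-18,0],"turn": 0,"gripper": 100}
  ]
}}

```text
t: 10.95
ee_pos: [0.5092, -0.3228, 0.1991]
eef_rot: [-90.0, -0.0, -16.3]
wrist_force: [-0.0, 0.2, -1.1]
gripper_width: 0.0854
```

```bash
python3 - <<'E'
from h import *
go([.4115,.3485,.195],74.1)
print(get_obs()['gripper_width'],get_obs()['qpos'])
E
```

```text
shift cm [-28.23   0.37  61.69]
jaw heading 73.7 turn rad -0.007 alt 3.134 q7 67.8087100778
t 10.95 [ 0.5092 -0.3228  0.1991]
0.08543634954713927 [ 58.46515758  35.37227866 -48.04996513 107.94560065  33.30256964
  51.7258376   67.80871008]
```

Emit:
{"api": "apply_moves", "payload": {
  "increments": [
    {"translation": [-2.8,0,6.2],"turn": 0,"gripper": 100},
    {"translation": [-5.6,0,12.3],"turn": 0,"gripper": 100},
    {"translation": [-8.4,0,18.5],"turn": 0,"gripper": 100},
    {"translation": [-11.3,0,24.7],"turn": 0,"gripper": 100},
    {"translation": [-14.1,0,30.8],"turn": 0,"gripper": 100}
  ]
}}

```text
t: 11.58
ee_pos: [0.4632, -0.0114, 0.1983]
eef_rot: [-90.0, 0.0, -16.3]
wrist_force: [1.0, 1.0, -0.1]
gripper_width: 0.0857
```

Emit:
{"api": "apply_moves", "payload": {
  "increments": [
    {"translation": [-2.8,0,6.2],"turn": 0,"gripper": 100},
    {"translation": [-5.6,0,12.3],"turn": 0,"gripper": 100},
    {"translation": [-8.4,0,18.5],"turn": 0,"gripper": 100},
    {"translation": [-11.3,0,24.7],"turn": 0,"gripper": 100},
    {"translation": [-14.1,0,30.8],"turn": 0,"gripper": 100}
  ]
}}

```text
t: 12.2
ee_pos: [0.4178, 0.2977, 0.1974]
eef_rot: [-90.1, 0.0, -16.3]
wrist_force: [1.1, 0.2, 0.4]
gripper_width: 0.0854
```

```bash
python3 - <<'E'
from h import *
go([.4115,.3485,.01],74.1)
print(get_obs()['gripper_width'],get_obs()['qpos'])
E
```

```text
shift cm [-2.02 18.73  4.73]
jaw heading 73.7 turn rad -0.008 alt 3.134 q7 -1.2252118580173519
t 12.2 [0.4178 0.2977 0.1974]
0.08535371332479952 [ -7.71127293  29.2896753  -47.95450454 119.0943325   31.00747273
  44.82415315  -1.22521186]
```

Emit:
{"api": "apply_moves", "payload": {
  "increments": [
    {"translation": [-2,0,4.7],"turn": 0,"gripper": 100},
    {"translation": [-2,5,4.7],"turn": 0,"gripper": 100},
    {"translation": [-2,10,4.7],"turn": 0,"gripper": 100},
    {"translation": [-2,13,4.7],"turn": 0,"gripper": 100},
    {"translation": [-2,13,4.7],"turn": 0,"gripper": 100}
  ]
}}

```text
t: 12.82
ee_pos: [0.4102, 0.3471, 0.065]
eef_rot: [-90.3, 0.2, -16.3]
wrist_force: [0.0, -0.4, 0.2]
gripper_width: 0.0854
```

```bash
python3 - <<'E'
from h import *
go([.4115,.3485,.01],74.1)
c=calibration('wrist');im=capture('wrist');cv2.imwrite('pics/w3.png',im);np.save('w3.npy',c,allow_pickle=True)
E
```

```text
shift cm [0.11 5.5  0.2 ]
jaw heading 73.7 turn rad -0.007 alt 3.135 q7 -17.810741948986642
t 12.825 [0.4102 0.3471 0.065 ]
```

View pics/w3.png

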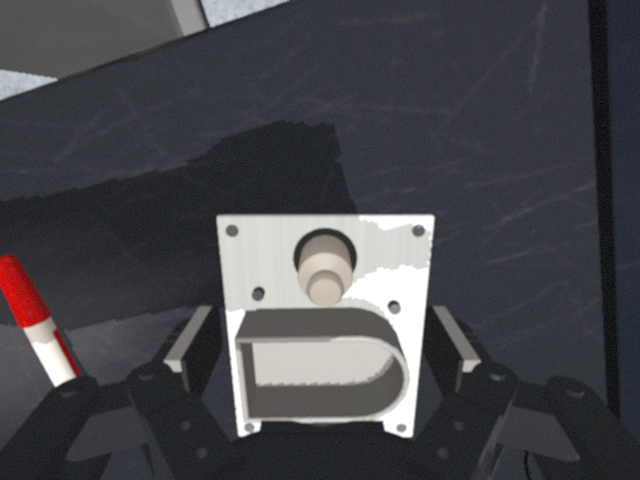

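Emit:
{"api": "apply_moves", "payload": {
  "increments": [
    {"translation": [0.1,1.5,0.15],"turn": 0,"gripper": 100},
    {"translation": [0.1,3.5,0.15],"turn": 0,"gripper": 100},
    {"translation": [0.1,5,0.15],"turn": 0,"gripper": 100},
    {"translation": [0.1,5.5,0.15],"turn": 0,"gripper": 100},
    {"translation": [0.1,5.5,0.15],"turn": 0,"gripper": 60}
  ]
}}

```text
t: 13.5
ee_pos: [0.412, 0.349, 0.0115]
eef_rot: [-90.2, 0.1, -16.3]
wrist_force: [0.3, 1.0, 0.1]
gripper_width: 0.0697
```

Emit:
{"api": "apply_moves", "payload": {
  "increments": [
    {"translation": [0,0,0],"turn": 0,"gripper": 40},
    {"translation": [0,0,0],"turn": 0,"gripper": 10},
    {"translation": [0,0,0],"turn": 0,"gripper": 10},
    {"translation": [0,0,0],"turn": 0,"gripper": 10},
    {"translation": [0,0,0],"turn": 0,"gripper": 10}
  ]
}}

```text
t: 14.12
ee_pos: [0.4123, 0.3491, 0.0121]
eef_rot: [-90.2, 0.1, -16.3]
wrist_force: [-1.3, -1.7, 6.0]
gripper_width: 0.028
```

Emit:
{"api": "apply_moves", "payload": {
  "increments": [
    {"translation": [0,-1,0],"turn": 0,"gripper": 10},
    {"translation": [0,-5,0],"turn": 0,"gripper": 10},
    {"translation": [0,-10,0],"turn": 0,"gripper": 10},
    {"translation": [0,-15,0],"turn": 0,"gripper": 10},
    {"translation": [0,-15,0],"turn": 0,"gripper": 10}
  ]
}}

```text
t: 14.75
ee_pos: [0.4137, 0.3507, 0.1658]
eef_rot: [-89.9, -0.1, -16.3]
wrist_force: [0.2, -0.4, -2.0]
gripper_width: 0.0279
```

```bash
python3 - <<'E'
from h import *
go([.427,-.337,.16],74.1)
print(get_obs()['gripper_width'],get_obs()['qpos'])
E
```

```text
shift cm [ 20.6    0.5  -65.63]
jaw heading 73.7 turn rad -0.007 alt 3.134 q7 -8.257715520507267
t 14.75 [0.4137 0.3507 0.1658]
0.027878313909845298 [-15.24724098  33.20633553 -45.0898369  117.41704808  34.62341229
  43.15568556  -8.25771552]
```

Emit:
{"api": "apply_moves", "payload": {
  "increments": [
    {"translation": [2,0,-4],"turn": 0,"gripper": 10},
    {"translation": [4.5,0,-9.5],"turn": 0,"gripper": 10},
    {"translation": [7,0,-15],"turn": 0,"gripper": 10},
    {"translation": [9.5,0,-20],"turn": 0,"gripper": 10},
    {"translation": [12,0,-25],"turn": 0,"gripper": 10}
  ]
}}

```text
t: 15.38
ee_pos: [0.4581, 0.075, 0.165]
eef_rot: [-89.9, -0.0, -16.3]
wrist_force: [1.0, -0.1, -2.4]
gripper_width: 0.0279
```

Emit:
{"api": "apply_moves", "payload": {
  "increments": [
    {"translation": [2.4,0,-5],"turn": 0,"gripper": 10},
    {"translation": [4,0,-10],"turn": 0,"gripper": 10},
    {"translation": [5,0,-15],"turn": 0,"gripper": 10},
    {"translation": [6,0,-20],"turn": 0,"gripper": 10},
    {"translation": [7,0,-24],"turn": 0,"gripper": 10}
  ]
}}

```text
t: 16.0
ee_pos: [0.4565, -0.1772, 0.164]
eef_rot: [-89.9, 0.1, -16.4]
wrist_force: [1.2, 0.7, -2.9]
gripper_width: 0.0277
```

```bash
python3 - <<'E'
from h import *
go([.427,-.337,.16],74.1)
print(get_obs()['gripper_width'],get_obs()['qpos'])
E
```

```text
shift cm [  1.67   0.38 -16.17]
jaw heading 73.6 turn rad -0.008 alt 3.133 q7 49.47483071770335
t 16.0 [ 0.4565 -0.1772  0.164 ]
0.027714112444152745 [ 48.73353877  31.06593205 -48.11305711 123.69870225  36.23727104
  40.39540619  49.47483072]
```

Emit:
{"api": "apply_moves", "payload": {
  "increments": [
    {"translation": [0.5,0,-5],"turn": 0,"gripper": 10},
    {"translation": [1,0,-10],"turn": 0,"gripper": 10},
    {"translation": [1.5,0,-14.5],"turn": 0,"gripper": 10},
    {"translation": [1.7,0,-16.2],"turn": 0,"gripper": 10},
    {"translation": [1.7,0,-16.2],"turn": 0,"gripper": 10}
  ]
}}

```text
t: 16.62
ee_pos: [0.4264, -0.3379, 0.1631]
eef_rot: [-89.9, 0.1, -16.5]
wrist_force: [-0.2, 0.7, -1.7]
gripper_width: 0.028
```

```bash
python3 - <<'E'
from h import *
go([.427,-.337,.014],74.1)
c=calibration('wrist');im=capture('wrist');cv2.imwrite('pics/w4.png',im);np.save('w4.npy',c,allow_pickle=True)
E
```

```text
shift cm [ 0.07 14.91  0.08]
jaw heading 73.5 turn rad -0.01 alt 3.131 q7 68.10083941735516
t 16.625 [ 0.4264 -0.3379  0.1631]
```

View pics/w4.png

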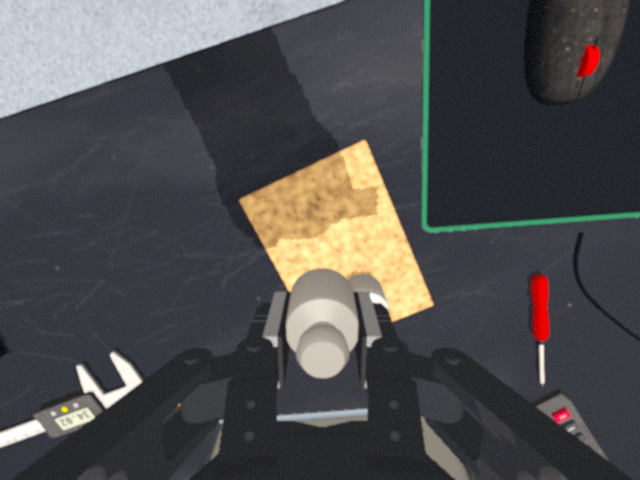

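Emit:
{"api": "apply_moves", "payload": {
  "increments": [
    {"translation": [0,4,0],"turn": 0,"gripper": 10},
    {"translation": [0,8,0],"turn": 0,"gripper": 10},
    {"translation": [0,12,0],"turn": 0,"gripper": 10},
    {"translation": [0,14,0],"turn": 0,"gripper": 10},
    {"translation": [0,14.6,0],"turn": 0,"gripper": 10}
  ]
}}

```text
t: 17.3
ee_pos: [0.4272, -0.3338, 0.0165]
eef_rot: [-89.8, 0.2, -16.2]
wrist_force: [0.2, -0.3, -1.7]
gripper_width: 0.0281
```

Emit:
{"api": "apply_moves", "payload": {
  "increments": [
    {"translation": [0,0.1,0],"turn": 0,"gripper": 10},
    {"translation": [0,0.2,0],"turn": 0,"gripper": 10},
    {"translation": [0,0.3,0],"turn": 0,"gripper": 10},
    {"translation": [0,0.35,0],"turn": 0,"gripper": 10},
    {"translation": [0,0.35,0],"turn": 0,"gripper": 10}
  ]
}}

```text
t: 17.92
ee_pos: [0.4271, -0.334, 0.0132]
eef_rot: [-89.8, 0.2, -16.2]
wrist_force: [-0.0, 0.2, -1.6]
gripper_width: 0.0282
```

Emit:
{"api": "apply_moves", "payload": {
  "increments": [
    {"translation": [0,0.1,0],"turn": 0,"gripper": 10},
    {"translation": [0,0.2,0],"turn": 0,"gripper": 10},
    {"translation": [0,0.2,0],"turn": 0,"gripper": 10}
  ]
}}

```text
t: 18.3
ee_pos: [0.4272, -0.3341, 0.012]
eef_rot: [-89.9, 0.2, -16.2]
wrist_force: [-2.1, 0.7, 10.5]
gripper_width: 0.0278
```

Emit:
{"api": "apply_moves", "payload": {
  "increments": [
    {"translation": [0,0,0],"turn": 0,"gripper": 50},
    {"translation": [0,0,0],"turn": 0,"gripper": 100},
    {"translation": [0,0,0],"turn": 0,"gripper": 100},
    {"translation": [0,0,0],"turn": 0,"gripper": 100},
    {"translation": [0,0,0],"turn": 0,"gripper": 100}
  ]
}}

```text
t: 18.92
ee_pos: [0.4271, -0.3341, 0.012]
eef_rot: [-89.9, 0.2, -16.2]
wrist_force: [0.7, 0.5, 0.7]
gripper_width: 0.0853
```

Emit:
{"api": "apply_moves", "payload": {
  "increments": [
    {"translation": [0,-3,0],"turn": 0,"gripper": 100},
    {"translation": [0,-8,0],"turn": 0,"gripper": 100},
    {"translation": [0,-13,0],"turn": 0,"gripper": 100},
    {"translation": [0,-18,0],"turn": 0,"gripper": 100},
    {"translation": [0,-18,0],"turn": 0,"gripper": 100}
  ]
}}

```text
t: 19.55
ee_pos: [0.4291, -0.3353, 0.1954]
eef_rot: [-90.0, -0.1, -16.2]
wrist_force: [-0.3, 0.3, -0.0]
gripper_width: 0.0855
```

```bash
python3 - <<'E'
from h import *
go([.467,.3326,.195],-15.9)
print(get_obs()['gripper_width'],get_obs()['qpos'])
E
```

```text
shift cm [-1.504e+01  1.000e-02  6.519e+01]
jaw heading 73.8 turn rad 1.565 alt -1.577 q7 70.69957172327335
t 19.55 [ 0.4291 -0.3353  0.1954]
0.08546171218151832 [ 66.62234176  32.34796551 -50.26405464 115.45700927  33.80630906
  47.64621897  70.69957172]
```

Emit:
{"api": "apply_moves", "payload": {
  "increments": [
    {"translation": [-1,0,6],"turn": 0,"gripper": 100},
    {"translation": [-2.2,0,12.2],"turn": 0,"gripper": 100},
    {"translation": [-3.7,0,18.2],"turn": 0,"gripper": 100},
    {"translation": [-5.3,0,24.2],"turn": 0,"gripper": 100},
    {"translation": [-7,0,30.2],"turn": 0,"gripper": 100}
  ]
}}

```text
t: 20.18
ee_pos: [0.4458, -0.0242, 0.1947]
eef_rot: [-90.0, -0.1, -16.3]
wrist_force: [1.3, 0.3, 0.6]
gripper_width: 0.085
```

Emit:
{"api": "apply_moves", "payload": {
  "increments": [
    {"translation": [-1.5,0,6],"turn": 0,"gripper": 100},
    {"translation": [-3,0,12.1],"turn": 0,"gripper": 100},
    {"translation": [-4.5,0,18.2],"turn": 0,"gripper": 100},
    {"translation": [-6,0,24.2],"turn": 0,"gripper": 100},
    {"translation": [-7.5,0,30.2],"turn": 0,"gripper": 100}
  ]
}}

```text
t: 20.8
ee_pos: [0.458, 0.2881, 0.1937]
eef_rot: [-90.1, -0.1, -16.3]
wrist_force: [0.0, -0.0, -0.4]
gripper_width: 0.0854
```

```bash
python3 - <<'E'
from h import *
go([.467,.3326,.195],-15.9)
print(get_obs()['gripper_width'],get_obs()['qpos'])
E
```

```text
shift cm [-0.39 -0.13  4.53]
jaw heading 73.7 turn rad 1.564 alt -1.577 q7 1.7366503550017085
t 20.8 [0.458  0.2881 0.1937]
0.08536171878931312 [ -5.02682795  31.52617876 -47.91261646 115.9630491   32.44976399
  46.57189101   1.73665036]
```

Emit:
{"api": "apply_moves", "payload": {
  "increments": [
    {"translation": [-0.4,0,4.5],"turn": 0.18,"gripper": 100},
    {"translation": [-0.4,0,4.5],"turn": 0.36,"gripper": 100},
    {"translation": [-0.4,0,4.5],"turn": 0.54,"gripper": 100},
    {"translation": [-0.4,0,4.5],"turn": 0.72,"gripper": 100},
    {"translation": [-0.4,0,4.5],"turn": 0.9,"gripper": 100}
  ]
}}

```text
t: 21.42
ee_pos: [0.4664, 0.332, 0.1927]
eef_rot: [-90.1, -0.1, -68.2]
wrist_force: [-0.1, -0.2, 0.1]
gripper_width: 0.0855
```

Emit:
{"api": "apply_moves", "payload": {
  "increments": [
    {"translation": [0,0,0],"turn": 0.18,"gripper": 100},
    {"translation": [0,0,0],"turn": 0.36,"gripper": 100},
    {"translation": [0,0,0],"turn": 0.54,"gripper": 100},
    {"translation": [0,0,0],"turn": 0.66,"gripper": 100},
    {"translation": [0,0,0],"turn": 0.66,"gripper": 100}
  ]
}}

```text
t: 22.05
ee_pos: [0.466, 0.3318, 0.192]
eef_rot: [-90.0, -0.2, -105.9]
wrist_force: [-0.5, -0.2, 1.0]
gripper_width: 0.0854
```

```bash
python3 - <<'E'
from h import *
go([.467,.3326,.012],-15.9)
print(get_obs()['qpos'])
c=calibration('wrist');im=capture('wrist');cv2.imwrite('pics/w5.png',im);np.save('w5.npy',c,allow_pickle=True)
E
```

```text
shift cm [-0.18 18.    0.06]
jaw heading -15.9 turn rad -0.0 alt 3.141 q7 -73.27065825128615
t 22.05 [0.466  0.3318 0.192 ]
[-25.47069802  28.15735239 -22.36444669 113.10650883  15.81617132
  41.83864639 -73.27065825]
```

View pics/w5.png

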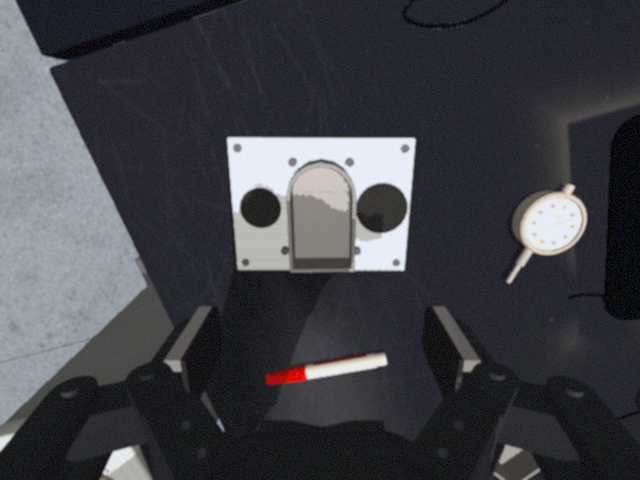

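```bash
python3 - <<'E'
from h import *
c=np.load('w5.npy',allow_pickle=True).item();P=lambda u,v,z:p2w('wrist',u,v,z,c)
print('spots S',P(260.5,207.5,.005),'L',P(381.5,208,.005))
k=[P(227,137,.005),P(415.5,137,.005),P(405.5,271,.005),P(237,271,.005)];print('board',np.mean(k,0))
a,b=P(321,160.5,.045),P(322.5,272,.045);print('tray',a,b,(a+b)/2,np.linalg.norm(a-b),np.degrees(np.arctan2(*(a-b)[1::-1])))
E
```

```text
spots S [0.41061222 0.34819971 0.005     ] L [0.52239177 0.31572134 0.005     ]
board [0.46662543 0.33146746 0.005     ]
tray [0.47997817 0.37926456 0.045     ] [0.4541534  0.28407533 0.045     ] [0.46706579 0.33166995 0.045     ] 0.09863015975163823 74.82106429616144
```

Emit:
{"api": "apply_moves", "payload": {
  "increments": [
    {"translation": [-0.05,5,0.1],"turn": 0,"gripper": 100},
    {"translation": [-0.05,10,0.1],"turn": 0,"gripper": 100},
    {"translation": [-0.05,14,0.1],"turn": 0,"gripper": 100},
    {"translation": [-0.05,14,0.1],"turn": 0,"gripper": 100}
  ]
}}

```text
t: 22.6
ee_pos: [0.4654, 0.3304, 0.0495]
eef_rot: [-90.2, -0.5, -105.7]
wrist_force: [-0.3, -0.3, 1.3]
gripper_width: 0.0859
```

```bash
python3 - <<'E'
from h import *
go([.467,.332,.012],-15.9)
E
```

```text
shift cm [-0.23  3.75  0.12]
jaw heading -15.7 turn rad 0.004 alt -3.137 q7 -80.17841995461342
t 22.6 [0.4654 0.3304 0.0495]
```

Emit:
{"api": "apply_moves", "payload": {
  "increments": [
    {"translation": [-0.2,1.2,0.1],"turn": 0,"gripper": 100},
    {"translation": [-0.2,2.5,0.1],"turn": 0,"gripper": 100},
    {"translation": [-0.2,3.8,0.1],"turn": 0,"gripper": 100},
    {"translation": [-0.2,3.8,0.1],"turn": 0,"gripper": 100},
    {"translation": [-0.2,3.8,0.1],"turn": 0,"gripper": 80}
  ],
  "newtons": 30
}}

```text
t: 23.22
ee_pos: [0.4668, 0.3319, 0.0117]
eef_rot: [-90.2, -0.5, -105.6]
wrist_force: [-0.3, -0.6, -0.4]
gripper_width: 0.0696
```

Emit:
{"api": "apply_moves", "payload": {
  "increments": [
    {"translation": [0,0,0],"turn": 0,"gripper": 70},
    {"translation": [0,0,0],"turn": 0,"gripper": 50},
    {"translation": [0,0,0],"turn": 0,"gripper": 50},
    {"translation": [0,0,0],"turn": 0,"gripper": 50},
    {"translation": [0,0,0],"turn": 0,"gripper": 50}
  ]
}}

```text
t: 23.85
ee_pos: [0.4669, 0.3321, 0.0123]
eef_rot: [-90.1, -0.4, -105.6]
wrist_force: [-1.0, -0.8, 6.8]
gripper_width: 0.0575
```

```bash
python3 - <<'E'
from h import *
go([.467,.332,.012],-15.9)
c=calibration('wrist');im=capture('wrist');cv2.imwrite('pics/w6.png',im);np.save('w6.npy',c,allow_pickle=True)
E
```

```text
shift cm [0.   0.03 0.01]
jaw heading -15.6 turn rad 0.005 alt -3.137 q7 -81.8303748461894
t 23.85 [0.4669 0.3321 0.0123]
```

View pics/w6.png

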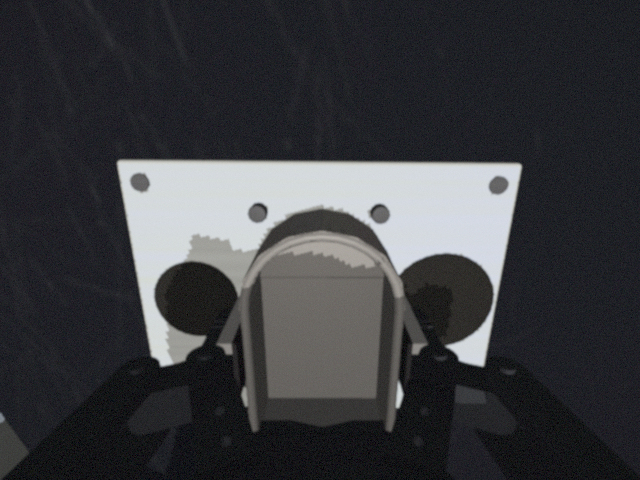

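```bash
python3 - <<'E'
from h import *
c=np.load('w6.npy',allow_pickle=True).item();a=p2w('wrist',322,233,.045,c);o=get_obs()['ee_pos'];d=a-o;print(a,d,np.linalg.norm(d[:2]))
E
```

```text
[0.48015938 0.37655271 0.045     ] [0.01326697 0.04449139 0.03274815] 0.04642732064088603
```

Emit:
{"api": "apply_moves", "payload": {
  "increments": [
    {"translation": [0,-1,0],"turn": 0,"gripper": 50},
    {"translation": [0,-4,0],"turn": 0,"gripper": 50},
    {"translation": [0,-8,0],"turn": 0,"gripper": 50},
    {"translation": [0,-12,0],"turn": 0,"gripper": 50},
    {"translation": [0,-15,0],"turn": 0,"gripper": 50}
  ]
}}

```text
t: 24.52
ee_pos: [0.4678, 0.333, 0.1646]
eef_rot: [-90.1, -0.4, -105.7]
wrist_force: [0.5, -0.3, -1.3]
gripper_width: 0.0576
```

```bash
python3 - <<'E'
from h import *
go([.53,.16,.16],32.4)
print(get_obs()['gripper_width'],get_obs()['qpos'])
E
```

```text
shift cm [14.98  0.54 10.66]
jaw heading -15.7 turn rad -0.839 alt 2.303 q7 -74.83447562145884
t 24.525 [0.4678 0.333  0.1646]
0.0576025601321909 [-25.78652723  30.45925732 -22.14853199 114.04464647  17.80466768
  39.11820891 -74.83447562]
```

Emit:
{"api": "apply_moves", "payload": {
  "increments": [
    {"translation": [3.5,0,2],"turn": -0.15,"gripper": 50},
    {"translation": [7,0,4.5],"turn": -0.32,"gripper": 50},
    {"translation": [11,0,7.5],"turn": -0.49,"gripper": 50},
    {"translation": [15,0,10.7],"turn": -0.66,"gripper": 50},
    {"translation": [15,0,10.7],"turn": -0.84,"gripper": 50}
  ]
}}

```text
t: 25.15
ee_pos: [0.5318, 0.1543, 0.1654]
eef_rot: [-90.4, -0.3, -57.6]
wrist_force: [-1.2, 0.6, -0.4]
gripper_width: 0.0575
```

```bash
python3 - <<'E'
from h import *
go([.631,-.054,.165],32.4)
print(get_obs()['gripper_width'],get_obs()['qpos'])
E
```

```text
shift cm [22.9   0.19 -2.78]
jaw heading 32.4 turn rad -0.0 alt 3.142 q7 -18.972846435350576
t 25.15 [0.5318 0.1543 0.1654]
0.05748908109979363 [  2.87761512  31.72491025 -36.2687932  116.02785837  28.53828987
  41.54587954 -18.97284644]
```

Emit:
{"api": "apply_moves", "payload": {
  "increments": [
    {"translation": [5,0,-0.6],"turn": 0,"gripper": 50},
    {"translation": [11,0,-1.3],"turn": 0,"gripper": 50},
    {"translation": [16,0,-2],"turn": 0,"gripper": 50},
    {"translation": [21,0,-2.5],"turn": 0,"gripper": 50},
    {"translation": [23,0,-2.8],"turn": 0,"gripper": 50}
  ]
}}

```text
t: 25.78
ee_pos: [0.632, -0.059, 0.167]
eef_rot: [-90.5, -0.4, -57.9]
wrist_force: [-0.4, -0.3, -1.4]
gripper_width: 0.0576
```

Emit:
{"api": "apply_moves", "payload": {
  "increments": [
    {"translation": [0,0,0],"turn": 0,"gripper": 50}
  ]
}}

```text
t: 25.9
ee_pos: [0.6319, -0.0601, 0.1671]
eef_rot: [-90.5, -0.4, -58.0]
wrist_force: [-1.1, 1.1, -1.5]
gripper_width: 0.0577
```

```bash
python3 - <<'E'
from h import *
go([.588,.013,.165],32.4)
c=calibration('wrist');im=capture('wrist');cv2.imwrite('pics/w7.png',im);np.save('w7.npy',c,allow_pickle=True)
E
```

```text
shift cm [-8.53  0.15  0.15]
jaw heading 32.0 turn rad -0.007 alt 3.135 q7 4.374901879830445
t 25.9 [ 0.6319 -0.0601  0.1671]
```

View pics/w7.png

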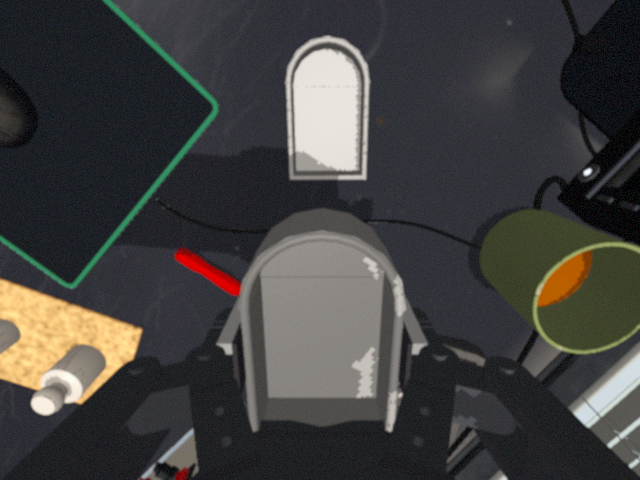

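```bash
cat > m.py <<'E'
from h import *
def base(c,tip,sl,sr,l,r):
    P=lambda q:p2w('wrist',*q,.04,c)
    t,a,b=P(tip),P(sl),P(sr);m=(a+b)/2;h=lambda d:np.degrees(np.arctan2(d[1],d[0]))
    print('tip',t,'sq',m,'len',np.linalg.norm(t-m),'w',np.linalg.norm(a-b),'heading',h(t-m),'perp to sq',h(a-b)-90, 'sides',h(P(l)-a),h(P(r)-b),'side w',np.linalg.norm(P(l)-P(r)))
    print('centre',(t+m)/2)
E
python3 - <<'E'
from m import *
c=np.load('w7.npy',allow_pickle=True).item()
base(c,(327.5,37),(290,180),(368,179.5),(286.5,90),(370,90))
o=get_obs();z=o['ee_pos'][2]+.033
t=p2w('wrist',322,233,z,c);print('held tip',t,t-o['ee_pos'],np.linalg.norm((t-o['ee_pos'])[:2]));d=t-o['ee_pos'];print(np.degrees(np.arctan2(d[1],d[0])))
l=[p2w('wrist',u,v,z,c) for u,v in((243,292),(255,430),(404,292),(392,430))]
for i in(0,2):d=l[i]-l[i+1];print('held side heading',np.degrees(np.arctan2(d[1],d[0])))
print(np.linalg.norm(l[0]-l[2]),np.linalg.norm(l[1]-l[3]),(l[1]+l[3])/2-o['ee_pos'])
im=cv2.imread('pics/w7.png');a=cv2.resize(im[25:195,270:390],None,fx=3.5,fy=3.5,interpolation=cv2.INTER_CUBIC)
cv2.imwrite('pics/c7.png',a)
E
```

```text
tip [0.56410702 0.05454836 0.04      ] sq [ 0.61678583 -0.02670519  0.04      ] len 0.09683592392364569 w 0.05983209435556172 heading 122.95639896393185 perp to sq -237.5795249924189 sides 122.53098891444598 123.15944531261836 side w 0.059139457078233974
centre [0.59044642 0.01392158 0.04      ]
held tip [ 0.60788184 -0.02070779  0.20017724] [-0.02370795  0.03832293  0.033     ] 0.04506343877126547
121.74243241611697
held side heading 122.27412352853045
held side heading 121.88857808407654
0.05620533442598879 0.05578379489746984 [ 0.02152517 -0.03299936  0.033     ]
```

View pics/c7.png

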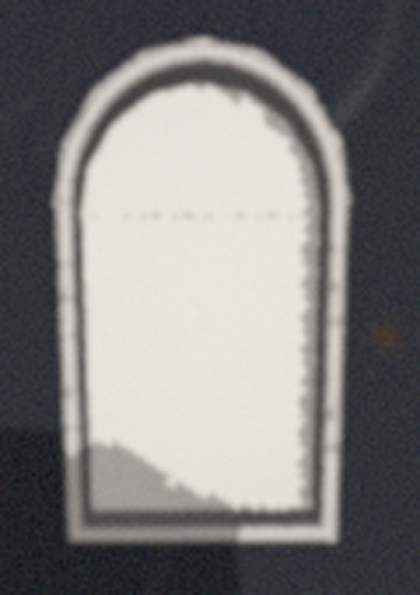

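```bash
python3 - <<'E'
from m import *
c=np.load('w7.npy',allow_pickle=True).item()
base(c,(328,36.2),(290,180),(367.2,180),(285.4,82),(370,82))
go([.5895,.0148,.08],32.6)
E
```

```text
tip [0.56413853 0.0551322  0.04      ] sq [ 0.61663467 -0.02702618  0.04      ] len 0.0974979189766376 w 0.05923393727036913 heading 122.57705856015393 perp to sq -237.94692984245444 sides 122.99188799678603 122.76184178381467 side w 0.05951272311950096
centre [0.5903866  0.01405301 0.04      ]
shift cm [-8.55  8.66  0.43]
jaw heading 32.1 turn rad -0.009 alt 3.133 q7 4.353581952623658
t 25.95 [ 0.6316 -0.059   0.1672]
```

Emit:
{"api": "apply_moves", "payload": {
  "increments": [
    {"translation": [-4,0,0.2],"turn": -0.01,"gripper": 50},
    {"translation": [-8,1,0.4],"turn": -0.01,"gripper": 50},
    {"translation": [-8.6,5,0.45],"turn": -0.01,"gripper": 50},
    {"translation": [-8.6,8.5,0.45],"turn": -0.01,"gripper": 50},
    {"translation": [-8.6,8.5,0.45],"turn": -0.01,"gripper": 50}
  ]
}}

```text
t: 26.58
ee_pos: [0.5873, 0.0174, 0.0802]
eef_rot: [-90.7, -0.2, -57.1]
wrist_force: [-0.3, -0.2, -0.8]
gripper_width: 0.0575
```

```bash
python3 - <<'E'
from m import *
go([.5897,.0151,.055],32.6)
print(get_obs()['eef_rot'],get_obs()['gripper_width'])
E
```

```text
shift cm [0.31 2.52 0.11]
jaw heading 32.9 turn rad 0.004 alt -3.137 q7 -9.438080363784053
t 26.575 [0.5873 0.0174 0.0802]
[-90.67158407  -0.22891889 -57.14351582] 0.05751744174389288
```

Emit:
{"api": "apply_moves", "payload": {
  "increments": [
    {"translation": [0.3,0.5,0.1],"turn": 0,"gripper": 50},
    {"translation": [0.3,1.5,0.1],"turn": 0,"gripper": 50},
    {"translation": [0.3,2.3,0.1],"turn": 0,"gripper": 50},
    {"translation": [0.3,2.5,0.1],"turn": 0,"gripper": 50},
    {"translation": [0.3,2.5,0.1],"turn": 0,"gripper": 50}
  ]
}}

```text
t: 27.2
ee_pos: [0.5895, 0.0151, 0.0551]
eef_rot: [-90.7, -0.2, -57.1]
wrist_force: [-0.5, 0.9, -1.4]
gripper_width: 0.0576
```

```bash
python3 - <<'E'
from m import *
go([.5897,.0151,.037],32.6)
c=calibration('wrist');im=capture('wrist');cv2.imwrite('pics/w8.png',im);np.save('w8.npy',c,allow_pickle=True)
E
```

```text
shift cm [0.01 1.81 0.04]
jaw heading 32.8 turn rad 0.004 alt -3.137 q7 -10.969606505028871
t 27.2 [0.5895 0.0151 0.0551]
```

View pics/w8.png

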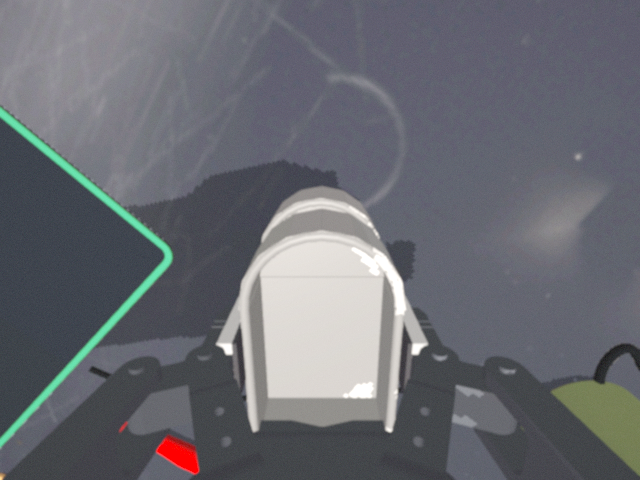

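```bash
python3 - <<'E'
from m import *
c=np.load('w8.npy',allow_pickle=True).item()
for z in(0,.04):
    print(w2p('wrist',np.array([.56414,.0551,z]),c),p2w('wrist',321.5,189 if z==0 else 203,z,c))
h=p2w('wrist',322.5,233,.0551+.033,c);print('held tip',h,'at row of bottom')
im=cv2.imread('pics/w8.png');cv2.imwrite('pics/c8.png',cv2.resize(im[175:265,230:420],None,fx=4,fy=4,interpolation=cv2.INTER_CUBIC))
E
```

```text
[323.13392077 182.26058447] [0.56544739 0.05137015 0.        ]
[322.55025552 197.51508698] [0.56512743 0.05268237 0.04      ]
held tip [0.56519985 0.05416001 0.0881    ] at row of bottom
```

View pics/c8.png

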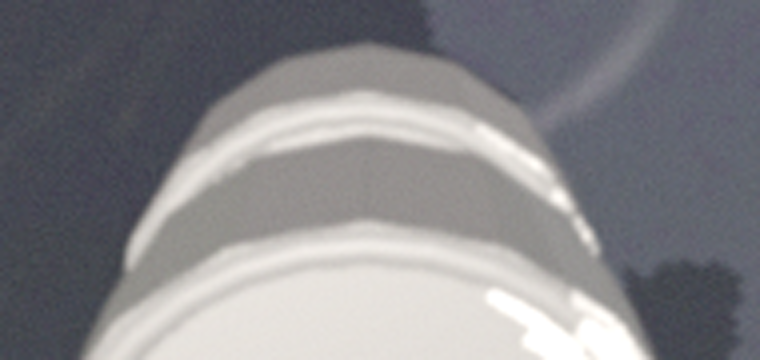

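```bash
python3 - <<'E'
from m import *
c=np.load('w8.npy',allow_pickle=True).item()
u=np.array([np.cos(np.radians(122.7)),np.sin(np.radians(122.7))]);n=np.array([-u[1],u[0]])
b=p2w('wrist',322,198,.04,c);h=p2w('wrist',322,230.3,.0881,c);h6=p2w('wrist',322,230.3,.0831,c)
for q in(h,h6):d=(b-q)[:2];print('base-held along',d@u*1e3,'lat',d@n*1e3)
E
```

```text
base-held along 0.20331995977852999 lat 0.4679450421771189
base-held along 1.7947649996876909 lat 0.42343987015978246
```

Emit:
{"api": "apply_moves", "payload": {
  "increments": [
    {"translation": [-0.06,0.4,-0.03],"turn": 0,"gripper": 50},
    {"translation": [-0.06,0.8,-0.03],"turn": 0,"gripper": 50},
    {"translation": [-0.06,1.1,-0.03],"turn": 0,"gripper": 50},
    {"translation": [-0.06,1.3,-0.03],"turn": 0,"gripper": 50}
  ]
}}

```text
t: 27.75
ee_pos: [0.5888, 0.0154, 0.042]
eef_rot: [-90.7, -0.2, -57.1]
wrist_force: [-0.7, 0.3, 0.1]
gripper_width: 0.0579
```

Emit:
{"api": "apply_moves", "payload": {
  "increments": [
    {"translation": [0,0.15,0],"turn": 0,"gripper": 50},
    {"translation": [0,0.3,0],"turn": 0,"gripper": 50},
    {"translation": [0,0.45,0],"turn": 0,"gripper": 50},
    {"translation": [0,0.45,0],"turn": 0,"gripper": 50}
  ]
}}

```text
t: 28.25
ee_pos: [0.5888, 0.0153, 0.0376]
eef_rot: [-90.7, -0.2, -57.1]
wrist_force: [-1.0, -0.5, 1.0]
gripper_width: 0.0576
```

Emit:
{"api": "apply_moves", "payload": {
  "increments": [
    {"translation": [0,0.1,0],"turn": 0,"gripper": 50},
    {"translation": [0,0.2,0],"turn": 0,"gripper": 50},
    {"translation": [0,0.2,0],"turn": 0,"gripper": 50}
  ]
}}

```text
t: 28.62
ee_pos: [0.5888, 0.0154, 0.0374]
eef_rot: [-90.6, -0.3, -57.1]
wrist_force: [-6.3, -0.8, 21.7]
gripper_width: 0.0577
```

Emit:
{"api": "apply_moves", "payload": {
  "increments": [
    {"translation": [0,-0.1,0],"turn": 0,"gripper": 50},
    {"translation": [0,-0.1,0],"turn": 0,"gripper": 80},
    {"translation": [0,-0.1,0],"turn": 0,"gripper": 100},
    {"translation": [0,-0.1,0],"turn": 0,"gripper": 100},
    {"translation": [0,-0.1,0],"turn": 0,"gripper": 100}
  ]
}}

```text
t: 29.25
ee_pos: [0.5888, 0.0154, 0.0382]
eef_rot: [-90.7, -0.3, -57.1]
wrist_force: [-0.6, 0.3, -0.1]
gripper_width: 0.0853
```

Emit:
{"api": "apply_moves", "payload": {
  "increments": [
    {"translation": [0,-2,0],"turn": 0,"gripper": 100},
    {"translation": [0,-6,0],"turn": 0,"gripper": 100},
    {"translation": [0,-11,0],"turn": 0,"gripper": 100},
    {"translation": [0,-15,0],"turn": 0,"gripper": 100},
    {"translation": [0,-15,0],"turn": 0,"gripper": 100}
  ]
}}

```text
t: 29.88
ee_pos: [0.5913, 0.0174, 0.1912]
eef_rot: [-90.4, -0.5, -57.2]
wrist_force: [-0.2, 0.7, -0.5]
gripper_width: 0.0858
```

```bash
python3 - <<'E'
from m import *
go([.506,-.3215,.19],74.1)
print(get_obs()['qpos'])
c=calibration('wrist');im=capture('wrist');cv2.imwrite('pics/w9.png',im);np.save('w9.npy',c,allow_pickle=True)
E
```

```text
shift cm [ 23.84   0.48 -25.54]
jaw heading 32.8 turn rad -0.72 alt 2.421 q7 -1.989889564268333
t 29.875 [0.5913 0.0174 0.1912]
[ 18.21959814  32.3681122  -37.98777103 110.07303719  27.54927678
  47.07370141  -1.98988956]
```

View pics/w9.png

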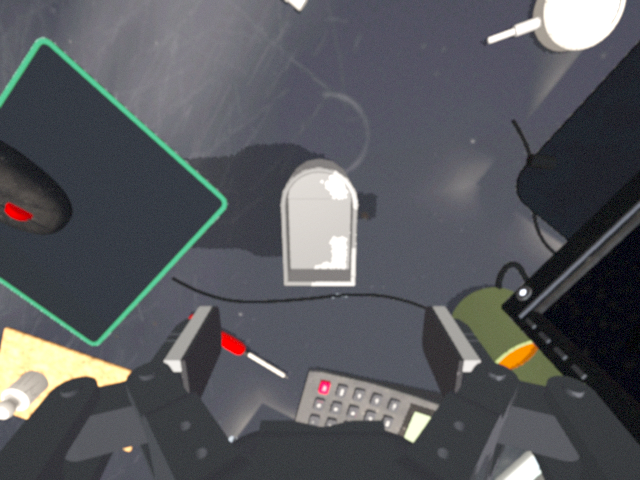

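Emit:
{"api": "apply_moves", "payload": {
  "increments": [
    {"translation": [4.1,0,-4.3],"turn": -0.12,"gripper": 100},
    {"translation": [8.2,0,-8.7],"turn": -0.27,"gripper": 100},
    {"translation": [12.3,0,-13],"turn": -0.43,"gripper": 100},
    {"translation": [16.4,0,-17.3],"turn": -0.58,"gripper": 100},
    {"translation": [20.5,0,-21.6],"turn": -0.72,"gripper": 100}
  ],
  "newtons": 40
}}

```text
t: 30.55
ee_pos: [0.5188, -0.2742, 0.1914]
eef_rot: [-90.6, 0.2, -15.6]
wrist_force: [0.9, 0.4, 0.3]
gripper_width: 0.0855
```

```bash
python3 - <<'E'
from m import *
go([.5064,-.3219,.0155],73.7)
E
```

```text
shift cm [ 0.15 17.64 -4.74]
jaw heading 74.4 turn rad 0.012 alt -3.13 q7 60.86488381792509
t 30.55 [ 0.5188 -0.2742  0.1914]
```

Emit:
{"api": "apply_moves", "payload": {
  "increments": [
    {"translation": [0.1,0,-4.7],"turn": 0.01,"gripper": 100},
    {"translation": [0.1,0,-4.7],"turn": 0.01,"gripper": 100},
    {"translation": [0.1,5,-4.7],"turn": 0.01,"gripper": 100},
    {"translation": [0.1,10,-4.7],"turn": 0.01,"gripper": 100},
    {"translation": [0.1,10,-4.7],"turn": 0.01,"gripper": 100}
  ]
}}

```text
t: 31.18
ee_pos: [0.5045, -0.3185, 0.0884]
eef_rot: [-90.5, 0.6, -16.1]
wrist_force: [0.3, 0.1, 0.1]
gripper_width: 0.0854
```

```bash
python3 - <<'E'
from m import *
go([.5064,-.3219,.0155],73.7)
E
```

```text
shift cm [ 0.35  7.29 -0.21]
jaw heading 73.9 turn rad 0.004 alt -3.138 q7 57.6504963183369
t 31.175 [ 0.5045 -0.3185  0.0884]
```

Emit:
{"api": "apply_moves", "payload": {
  "increments": [
    {"translation": [0.3,1,-0.2],"turn": 0,"gripper": 100},
    {"translation": [0.3,4,-0.2],"turn": 0,"gripper": 100},
    {"translation": [0.3,6.5,-0.2],"turn": 0,"gripper": 100},
    {"translation": [0.3,7.3,-0.2],"turn": 0,"gripper": 100},
    {"translation": [0.3,7.3,-0.2],"turn": 0,"gripper": 60}
  ]
}}

```text
t: 31.8
ee_pos: [0.5065, -0.3216, 0.0161]
eef_rot: [-90.5, 0.5, -16.1]
wrist_force: [-0.2, 0.0, 0.3]
gripper_width: 0.07
```

Emit:
{"api": "apply_moves", "payload": {
  "increments": [
    {"translation": [0,0,0],"turn": 0,"gripper": 50},
    {"translation": [0,0,0],"turn": 0,"gripper": 20},
    {"translation": [0,0,0],"turn": 0,"gripper": 20},
    {"translation": [0,0,0],"turn": 0,"gripper": 20},
    {"translation": [0,0,0],"turn": 0,"gripper": 20}
  ]
}}

```text
t: 32.42
ee_pos: [0.5072, -0.322, 0.0174]
eef_rot: [-90.6, 0.4, -16.1]
wrist_force: [-0.4, -0.0, 6.4]
gripper_width: 0.0365
```

Emit:
{"api": "apply_moves", "payload": {
  "increments": [
    {"translation": [0,-1,0],"turn": 0,"gripper": 20},
    {"translation": [0,-5,0],"turn": 0,"gripper": 20},
    {"translation": [0,-10,0],"turn": 0,"gripper": 20},
    {"translation": [0,-15,0],"turn": 0,"gripper": 20},
    {"translation": [0,-15,0],"turn": 0,"gripper": 20}
  ]
}}

```text
t: 33.05
ee_pos: [0.5102, -0.3212, 0.1713]
eef_rot: [-90.6, 0.1, -16.1]
wrist_force: [0.6, -0.1, -6.4]
gripper_width: 0.0368
```

```bash
python3 - <<'E'
from m import *
go([.522,.3162,.165],73.9)
print(get_obs()['qpos'])
E
```

```text
shift cm [-1.653e+01 -2.000e-02  6.157e+01]
jaw heading 73.9 turn rad 0.0 alt -3.141 q7 63.86365788641212
t 33.05 [ 0.5102 -0.3212  0.1713]
[ 57.93938489  37.73228963 -48.47652088 109.34452883  37.5224442
  50.19462956  63.86365789]
```

Emit:
{"api": "apply_moves", "payload": {
  "increments": [
    {"translation": [-0.8,0,3],"turn": 0,"gripper": 20},
    {"translation": [-2.1,0,8],"turn": 0,"gripper": 20},
    {"translation": [-3.5,0,13],"turn": 0,"gripper": 20},
    {"translation": [-4.8,0,18],"turn": 0,"gripper": 20},
    {"translation": [-6.2,0,23],"turn": 0,"gripper": 20}
  ]
}}

```text
t: 33.67
ee_pos: [0.5132, -0.0818, 0.1677]
eef_rot: [-90.6, 0.2, -16.1]
wrist_force: [0.7, 0.2, -6.2]
gripper_width: 0.0367
```

Emit:
{"api": "apply_moves", "payload": {
  "increments": [
    {"translation": [-1.3,0,5],"turn": 0,"gripper": 20},
    {"translation": [-2.7,0,10],"turn": 0,"gripper": 20},
    {"translation": [-4,0,15],"turn": 0,"gripper": 20},
    {"translation": [-5.4,0,20],"turn": 0,"gripper": 20},
    {"translation": [-6.6,0,24.5],"turn": 0,"gripper": 20}
  ]
}}

```text
t: 34.3
ee_pos: [0.5166, 0.1731, 0.164]
eef_rot: [-90.7, 0.3, -16.1]
wrist_force: [0.0, -1.1, -5.8]
gripper_width: 0.037
```

Emit:
{"api": "apply_moves", "payload": {
  "increments": [
    {"translation": [-1,0,3.5],"turn": 0,"gripper": 20},
    {"translation": [-2,0,7.5],"turn": 0,"gripper": 20},
    {"translation": [-2.8,0,10.5],"turn": 0,"gripper": 20},
    {"translation": [-2.9,0,11],"turn": 0,"gripper": 20},
    {"translation": [-2.9,0,11],"turn": 0,"gripper": 20}
  ]
}}

```text
t: 34.92
ee_pos: [0.5185, 0.2859, 0.1615]
eef_rot: [-90.9, 0.4, -16.0]
wrist_force: [-0.4, -0.3, -5.8]
gripper_width: 0.0368
```

```bash
python3 - <<'E'
from m import *
go([.522,.3162,.018],73.9)
print(get_obs()['gripper_width'])
E
```

```text
shift cm [-0.41 14.31  3.22]
jaw heading 74.0 turn rad 0.001 alt -3.141 q7 4.217968456816869
t 34.925 [0.5185 0.2859 0.1615]
0.0368161778533094
```

Emit:
{"api": "apply_moves", "payload": {
  "increments": [
    {"translation": [-0.4,0,2],"turn": 0,"gripper": 20},
    {"translation": [-0.4,2,3.2],"turn": 0,"gripper": 20},
    {"translation": [-0.4,6,3.2],"turn": 0,"gripper": 20},
    {"translation": [-0.4,10,3.2],"turn": 0,"gripper": 20},
    {"translation": [-0.4,11.5,3.2],"turn": 0,"gripper": 20}
  ]
}}

```text
t: 35.55
ee_pos: [0.5212, 0.3152, 0.0429]
eef_rot: [-91.0, 0.5, -16.0]
wrist_force: [0.5, -0.7, -5.0]
gripper_width: 0.0367
```

```bash
python3 - <<'E'
from m import *
go([.522,.316,.0185],73.9)
E
```

```text
shift cm [0.08 2.43 0.14]
jaw heading 74.0 turn rad 0.001 alt -3.14 q7 -5.4690528713270155
t 35.55 [0.5212 0.3152 0.0429]
```

Emit:
{"api": "apply_moves", "payload": {
  "increments": [
    {"translation": [0.1,0.8,0.1],"turn": 0,"gripper": 20},
    {"translation": [0.1,1.6,0.1],"turn": 0,"gripper": 20},
    {"translation": [0.1,2.2,0.1],"turn": 0,"gripper": 20},
    {"translation": [0.1,2.4,0.1],"turn": 0,"gripper": 20},
    {"translation": [0.1,2.5,0.1],"turn": 0,"gripper": 20}
  ]
}}

```text
t: 36.17
ee_pos: [0.5223, 0.3157, 0.0182]
eef_rot: [-91.0, 0.5, -16.0]
wrist_force: [-0.0, -0.4, -5.6]
gripper_width: 0.0366
```

Emit:
{"api": "apply_moves", "payload": {
  "increments": [
    {"translation": [0,0.1,0],"turn": 0,"gripper": 20},
    {"translation": [0,0.15,0],"turn": 0,"gripper": 20},
    {"translation": [0,0.15,0],"turn": 0,"gripper": 20}
  ]
}}

```text
t: 36.55
ee_pos: [0.5225, 0.3157, 0.0174]
eef_rot: [-91.0, 0.4, -16.0]
wrist_force: [-0.7, -1.4, 5.1]
gripper_width: 0.0371
```

Touchdown; release and raise.

Emit:
{"api": "apply_moves", "payload": {
  "increments": [
    {"translation": [0,0,0],"turn": 0,"gripper": 60},
    {"translation": [0,0,0],"turn": 0,"gripper": 100},
    {"translation": [0,0,0],"turn": 0,"gripper": 100},
    {"translation": [0,0,0],"turn": 0,"gripper": 100},
    {"translation": [0,0,0],"turn": 0,"gripper": 100}
  ]
}}

```text
t: 37.17
ee_pos: [0.5225, 0.3157, 0.0174]
eef_rot: [-91.0, 0.4, -16.0]
wrist_force: [0.1, 0.2, -0.4]
gripper_width: 0.0851
```

Emit:
{"api": "apply_moves", "payload": {
  "increments": [
    {"translation": [0,-3,0],"turn": 0,"gripper": 100},
    {"translation": [0,-8,0],"turn": 0,"gripper": 100},
    {"translation": [0,-13,0],"turn": 0,"gripper": 100},
    {"translation": [0,-18,0],"turn": 0,"gripper": 100},
    {"translation": [0,-18,0],"turn": 0,"gripper": 100}
  ]
}}

```text
t: 37.8
ee_pos: [0.5259, 0.3199, 0.2012]
eef_rot: [-90.7, 0.2, -16.1]
wrist_force: [-0.2, 0.8, -0.0]
gripper_width: 0.0852
```

```bash
python3 - <<'E'
from m import *
go([.4272,-.334,.195],73.8)
print(get_obs()['qpos'])
E
```

```text
shift cm [  8.6    1.41 -65.56]
jaw heading 73.9 turn rad 0.003 alt -3.139 q7 5.18645298432702
t 37.8 [0.5259 0.3199 0.2012]
[ -6.02867854  36.19797902 -47.55395859 105.70482583  32.89991176
  53.71422314   5.18645298]
```

Emit:
{"api": "apply_moves", "payload": {
  "increments": [
    {"translation": [0.8,0.1,-6],"turn": 0,"gripper": 100},
    {"translation": [1.6,0.2,-12.1],"turn": 0,"gripper": 100},
    {"translation": [2.4,0.3,-18.2],"turn": 0,"gripper": 100},
    {"translation": [3.2,0.4,-24.3],"turn": 0,"gripper": 100},
    {"translation": [4,0.5,-30.4],"turn": 0,"gripper": 100}
  ]
}}

```text
t: 38.42
ee_pos: [0.4794, 0.0146, 0.1991]
eef_rot: [-90.7, 0.3, -16.0]
wrist_force: [1.5, -1.4, -0.4]
gripper_width: 0.0854
```

Emit:
{"api": "apply_moves", "payload": {
  "increments": [
    {"translation": [0.8,0.1,-6],"turn": 0,"gripper": 100},
    {"translation": [1.6,0.2,-12.1],"turn": 0,"gripper": 100},
    {"translation": [2.4,0.3,-18.2],"turn": 0,"gripper": 100},
    {"translation": [3.2,0.4,-24.3],"turn": 0,"gripper": 100},
    {"translation": [4,0.5,-30.4],"turn": 0,"gripper": 100}
  ]
}}

```text
t: 39.05
ee_pos: [0.4328, -0.2906, 0.1972]
eef_rot: [-90.7, 0.3, -16.1]
wrist_force: [1.3, 0.2, -0.3]
gripper_width: 0.0854
```

```bash
python3 - <<'E'
from m import *
go([.4272,-.334,.012],73.8)
print(get_obs()['qpos'])
E
```

```text
shift cm [ 0.76 18.57 -4.09]
jaw heading 74.0 turn rad 0.003 alt -3.139 q7 65.19888137721873
t 39.05 [ 0.4328 -0.2906  0.1972]
[ 62.94791145  30.91507907 -51.11748614 118.03344797  34.16286791
  47.10787233  65.19888138]
```

Emit:
{"api": "apply_moves", "payload": {
  "increments": [
    {"translation": [0.7,0,-4.1],"turn": 0,"gripper": 100},
    {"translation": [0.7,2,-4.1],"turn": 0,"gripper": 100},
    {"translation": [0.7,7,-4.1],"turn": 0,"gripper": 100},
    {"translation": [0.7,12,-4.1],"turn": 0,"gripper": 100},
    {"translation": [0.7,12,-4.1],"turn": 0,"gripper": 100}
  ]
}}

```text
t: 39.67
ee_pos: [0.4253, -0.3305, 0.0745]
eef_rot: [-90.6, 0.7, -15.9]
wrist_force: [-0.2, 1.1, 1.1]
gripper_width: 0.0858
```

```bash
python3 - <<'E'
from m import *
go([.4272,-.334,.0125],73.8)
E
```

```text
shift cm [ 0.35  6.2  -0.22]
jaw heading 74.1 turn rad 0.005 alt -3.136 q7 57.929643554934565
t 39.675 [ 0.4253 -0.3305  0.0745]
```

Emit:
{"api": "apply_moves", "payload": {
  "increments": [
    {"translation": [0.3,1,-0.2],"turn": 0,"gripper": 100},
    {"translation": [0.3,3,-0.2],"turn": 0,"gripper": 100},
    {"translation": [0.3,5,-0.2],"turn": 0,"gripper": 100},
    {"translation": [0.3,6.2,-0.2],"turn": 0,"gripper": 100},
    {"translation": [0.3,6.2,-0.2],"turn": 0,"gripper": 60}
  ]
}}

```text
t: 40.3
ee_pos: [0.427, -0.3336, 0.0127]
eef_rot: [-90.6, 0.7, -15.9]
wrist_force: [0.5, 0.3, -0.1]
gripper_width: 0.0697
```

Emit:
{"api": "apply_moves", "payload": {
  "increments": [
    {"translation": [0,0,0],"turn": 0,"gripper": 40},
    {"translation": [0,0,0],"turn": 0,"gripper": 10},
    {"translation": [0,0,0],"turn": 0,"gripper": 10},
    {"translation": [0,0,0],"turn": 0,"gripper": 10},
    {"translation": [0,0,0],"turn": 0,"gripper": 10}
  ]
}}

```text
t: 40.92
ee_pos: [0.4274, -0.3338, 0.0135]
eef_rot: [-90.6, 0.6, -15.9]
wrist_force: [-0.6, 0.1, 5.8]
gripper_width: 0.028
```

Emit:
{"api": "apply_moves", "payload": {
  "increments": [
    {"translation": [0,-1,0],"turn": 0,"gripper": 10},
    {"translation": [0,-5,0],"turn": 0,"gripper": 10},
    {"translation": [0,-10,0],"turn": 0,"gripper": 10},
    {"translation": [0,-15,0],"turn": 0,"gripper": 10},
    {"translation": [0,-15,0],"turn": 0,"gripper": 10}
  ]
}}

```text
t: 41.55
ee_pos: [0.4309, -0.3334, 0.1674]
eef_rot: [-90.7, 0.3, -15.9]
wrist_force: [-0.3, -0.6, -1.7]
gripper_width: 0.0281
```

```bash
python3 - <<'E'
from m import *
go([.47,0,.165],73.9)
go([.411,.3483,.165],73.9)
print(get_obs()['qpos'])
E
```

```text
shift cm [-5.37 -0.15 33.13]
jaw heading 74.1 turn rad 0.003 alt -3.138 q7 67.16645275523138
t 41.55 [ 0.4309 -0.3334  0.1674]
shift cm [-20.59  -0.46  65.01]
jaw heading 74.1 turn rad 0.003 alt -3.138 q7 67.16645275523138
t 41.55 [ 0.4309 -0.3334  0.1674]
[ 64.34399372  34.36459773 -48.47617842 116.83027874  37.4285853
  45.5866304   67.16645276]
```

Emit:
{"api": "apply_moves", "payload": {
  "increments": [
    {"translation": [-0.5,0,4],"turn": 0,"gripper": 10},
    {"translation": [-1.4,0,9.5],"turn": 0,"gripper": 10},
    {"translation": [-2.4,-0.1,15],"turn": 0,"gripper": 10},
    {"translation": [-3.5,-0.2,21],"turn": 0,"gripper": 10},
    {"translation": [-4.8,-0.2,27],"turn": 0,"gripper": 10}
  ]
}}

```text
t: 42.18
ee_pos: [0.4582, -0.059, 0.1659]
eef_rot: [-90.7, 0.3, -16.0]
wrist_force: [1.7, 0.1, -1.8]
gripper_width: 0.028
```

Emit:
{"api": "apply_moves", "payload": {
  "increments": [
    {"translation": [-1.5,0,5],"turn": 0,"gripper": 10},
    {"translation": [-4,-0.1,10.5],"turn": 0,"gripper": 10},
    {"translation": [-6.7,-0.1,16],"turn": 0,"gripper": 10},
    {"translation": [-9.5,-0.2,21.5],"turn": 0,"gripper": 10},
    {"translation": [-12,-0.2,27],"turn": 0,"gripper": 10}
  ]
}}

```text
t: 42.8
ee_pos: [0.4159, 0.235, 0.1648]
eef_rot: [-90.8, 0.4, -15.9]
wrist_force: [1.8, 0.0, -2.0]
gripper_width: 0.0281
```

```bash
python3 - <<'E'
from m import *
go([.411,.3483,.165],73.9)
E
```

```text
shift cm [-3.58 -0.15 10.76]
jaw heading 74.1 turn rad 0.003 alt -3.139 q7 -0.12950146702461002
t 42.8 [0.4159 0.235  0.1648]
```

Emit:
{"api": "apply_moves", "payload": {
  "increments": [
    {"translation": [-1.5,0,4.5],"turn": 0,"gripper": 10},
    {"translation": [-3,-0.1,9],"turn": 0,"gripper": 10},
    {"translation": [-3.6,-0.1,10.7],"turn": 0,"gripper": 10},
    {"translation": [-3.6,2,10.7],"turn": 0,"gripper": 10},
    {"translation": [-3.6,6,10.7],"turn": 0,"gripper": 10}
  ]
}}

```text
t: 43.42
ee_pos: [0.4106, 0.3467, 0.1033]
eef_rot: [-90.7, 0.3, -16.0]
wrist_force: [0.8, -0.1, -1.3]
gripper_width: 0.0278
```

```bash
python3 - <<'E'
from m import *
go([.411,.3483,.015],73.9)
E
```

```text
shift cm [0.04 8.83 0.28]
jaw heading 74.0 turn rad 0.002 alt -3.139 q7 -14.03977774777035
t 43.425 [0.4106 0.3467 0.1033]
```

Emit:
{"api": "apply_moves", "payload": {
  "increments": [
    {"translation": [0.1,3,0.25],"turn": 0,"gripper": 10},
    {"translation": [0.1,6,0.25],"turn": 0,"gripper": 10},
    {"translation": [0.1,8,0.25],"turn": 0,"gripper": 10},
    {"translation": [0.1,8.7,0.25],"turn": 0,"gripper": 10},
    {"translation": [0.1,8.8,0.25],"turn": 0,"gripper": 10}
  ]
}}

```text
t: 44.05
ee_pos: [0.4114, 0.3473, 0.0151]
eef_rot: [-90.8, 0.3, -16.0]
wrist_force: [0.2, -0.4, -2.0]
gripper_width: 0.0279
```

Emit:
{"api": "apply_moves", "payload": {
  "increments": [
    {"translation": [0,0.1,0],"turn": 0,"gripper": 10},
    {"translation": [0,0.2,0],"turn": 0,"gripper": 10},
    {"translation": [0,0.2,0],"turn": 0,"gripper": 10}
  ]
}}

```text
t: 44.42
ee_pos: [0.4118, 0.3474, 0.0136]
eef_rot: [-90.7, 0.3, -16.0]
wrist_force: [0.2, -0.8, 1.2]
gripper_width: 0.0275
```

Emit:
{"api": "apply_moves", "payload": {
  "increments": [
    {"translation": [0,0.05,0],"turn": 0,"gripper": 10},
    {"translation": [0,0.05,0],"turn": 0,"gripper": 50},
    {"translation": [0,0.05,0],"turn": 0,"gripper": 100},
    {"translation": [0,0.05,0],"turn": 0,"gripper": 100},
    {"translation": [0,0.05,0],"turn": 0,"gripper": 100}
  ]
}}

```text
t: 45.05
ee_pos: [0.4118, 0.3474, 0.013]
eef_rot: [-90.7, 0.3, -16.0]
wrist_force: [0.3, -0.6, -0.6]
gripper_width: 0.0855
```

Emit:
{"api": "apply_moves", "payload": {
  "increments": [
    {"translation": [0,-3,0],"turn": 0,"gripper": 100},
    {"translation": [0,-8,0],"turn": 0,"gripper": 100},
    {"translation": [0,-13,0],"turn": 0,"gripper": 100},
    {"translation": [0,-19,0],"turn": 0,"gripper": 100},
    {"translation": [0,-20,0],"turn": 0,"gripper": 100}
  ]
}}

```text
t: 45.68
ee_pos: [0.4143, 0.3511, 0.2166]
eef_rot: [-90.5, 0.1, -16.0]
wrist_force: [0.3, 0.4, 0.3]
gripper_width: 0.0852
```

Emit:
{"api": "apply_moves", "payload": {
  "increments": [
    {"translation": [4,0,0],"turn": 0,"gripper": 100},
    {"translation": [8,0,0],"turn": 0,"gripper": 100},
    {"translation": [9,0,0],"turn": 0,"gripper": 100},
    {"translation": [9,0,0],"turn": 0,"gripper": 100}
  ]
}}

```text
t: 46.18
ee_pos: [0.5005, 0.3258, 0.2156]
eef_rot: [-90.5, 0.2, -16.1]
wrist_force: [-0.4, 0.8, 0.7]
gripper_width: 0.0852
```

```bash
python3 - <<'E'
from m import *
go([.5,.32,.2],73.9)
c=calibration('wrist');im=capture('wrist');np.save('w10.npy',c,allow_pickle=True)
t=capture('top');cv2.imwrite('pics/top1.png',t)
a=cv2.resize(t[140:240,270:390],None,fx=2,fy=2,interpolation=cv2.INTER_CUBIC)
im[:200,:240]=a if False else im[:200,:240]
o=np.zeros((600,640,3),np.uint8);o[:480]=im;s=cv2.resize(t[165:225,280:355],(150,120));o[480:600,:150]=s
cv2.imwrite('pics/w10.png',o)
E
```

```text
shift cm [ 0.12  1.56 -0.56]
jaw heading 73.9 turn rad 0.001 alt -3.141 q7 4.083537194212239
t 46.175 [0.5005 0.3258 0.2156]
```

View pics/w10.png

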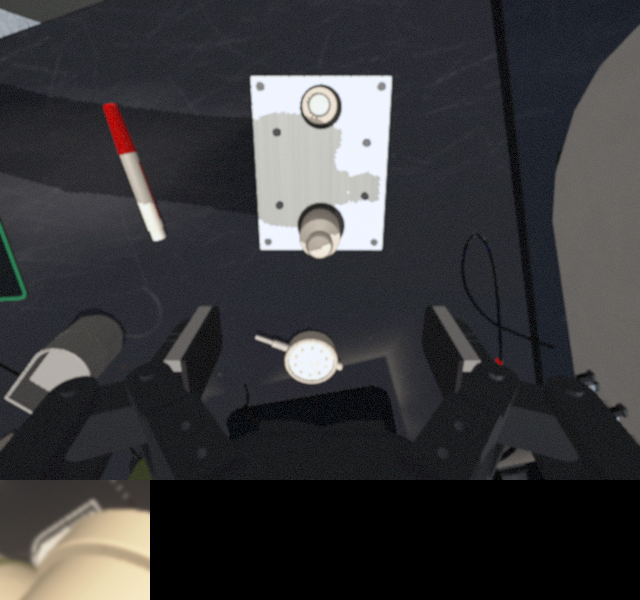

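```bash
python3 - <<'E'
from m import *
c=np.load('w10.npy',allow_pickle=True).item();P=lambda u,v,z:p2w('wrist',u,v,z,c)[:2]
print('S',P(319,105,.053)-[.4107,.3482],'L',P(319,244,.068)-[.5224,.3158])
print(get_obs()['wrist_force'],get_obs()['t']);print(close_job())
E
```

```text
S [-0.00023007 -0.00057813] L [-1.68448015e-03  7.29131188e-06]
[-0.09934566  0.56494543  0.18340132] 46.275
the job is handed in; nothing more can be done
None
```

The job is done and handed in at 46.3 s; no verdict is reported.

- **Moving the weights:** I stood both check weights on the cork mat first, without disturbing the tray on the board.
- **Nesting the tray:** I turned it about 48° and lowered it into the fixed tray. It went in without resistance and stopped at the height expected for fully down, with about 22 N of contact force. The close-up after release showed the two outlines aligned.
- **Returning the weights:** I put both back upright on their own spots. The last wrist picture puts the small weight about 0.6 mm and the large one about 1.7 mm from their spot centres, against the 12 mm allowed.
- **At hand-in:** The gripper was open and clear above the board, with about zero wrist force.

One check fell short. In the last top view the arm hid most of the trays, so the final look at the nest is only the corner of the last wrist picture, where it still looked stacked. Camera readings also differed among themselves by up to 2 mm, most for the fixed tray's position.

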